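Knock the dead battery packs out of the hand lamps

ROBOT

A 6-joint arm with a two-finger parallel gripper is mounted at the origin on the work surface. World frame = base frame: x ahead of the robot, y to its left, z up, the work surface at z = 0. Lengths are in mm, angles in rad, forces in N, time in s.
With the tool pointing down it reaches from about 350 to 950 mm from the base axis. Payload 17.4 kg.
Tool frame: the origin (TCP) lies on the centre line of the jaws, within the pads' length; the fingertips stand 25 mm ahead of it and the grasp point (between the pads) lies 6 mm ahead of it; z points along the fingers, y is the line along which they close (so a half turn about z gives the same grasp; the last joint's range is limited). The gripper opens to 93 mm and grips with 3 to 60 N. Pads are 15 mm wide; open, the fingers measure 128 mm over their backs; the gripper's body (75 mm by 188 mm) begins 65 mm behind the grasp point.
Start: joints at [1.234, 0.116, 1.442, -0, 1.584, -0.038], TCP at [198.71, 645.094, 243.646] pointing down, gripper open.
Joint ranges: [-2.83, 2.83], [-0.83, 2.19], [0.07, 2.5], [-1.14, 4.28], [0.01, 3], [-2.97, 2.97]. Speed limits (rad/s): [1.89, 1.89, 2.22, 3.14, 3.14, 3.14].

INTERFACE

Orientations are given as [roll, pitch, yaw] about the fixed x, y, z axes, in that order (R = Rz(yaw) Ry(pitch) Rx(roll)).
In Python, from workcell import bot, grab_frame, nets gives the robot as it stands.
- The arm moves only by the tool play_rows, never from a script. Its argument "deltas" is a list of rows, each a list of 3 entries, a list of its own where there are three numbers: the shift along the tool's x, y, z in cm, then the turn, a rotation vector about the tool's x, y, z in rad, then the finger opening in cm, from 0 to 9.3. In form: [[[dx, dy, dz], [ax, ay, az], gripper], ...]. A call has 1 to 5 rows; each row is the pose to reach, as a shift and turn from the pose commanded when the call began, along the tool's axes at that moment; what a row does not reach only later rows make up. A row lasts 1/10 s, in which the tool goes at most 50 mm and 8.59 degrees, less where a joint would pass 70% of its speed; a pose out of reach is approached as far as the arm can. A call with a gripper value outside its range is refused whole. The fingers move at their own pace and stop on an object; "force" is the grip in N (left out, the last holds). Time passes only in rows, so rows that repeat a pose let the fingers close. It gives the time, the measured TCP pose, the force, the opening and the grip force at its end, in the units of the state.
- bot.state(): the state, without advancing time (a new reading comes with each control period).
- grab_frame(name): name is "scene" or "top"; returns a dict with "frame" (420x560x3 uint8, red, green, blue), "fx", "fy", "cx", "cy" (pixels), "extrinsics" (4x4, takes a point from world to camera coordinates). Camera axes: x right, y down, z forward; pixel columns grow to the right and rows downward; lengths in mm; the calibration is good to about 2 mm. A picture is of the moment at which its call begins. There is no depth.
- bot.hand_in(): hands the job in; it is judged then, once.
Trained networks look in a picture, given as the dict that the camera call returned (one of the last four; its "shot" number tells which), for a name from the list of things; names that differ only in an ending like _2 or _b are one class to them, and where a whole thing is asked for, a point or a joint stands for the part that bears it (a point fixed in the world has none). Each returns a list of dicts, best first, with "p" (0 to 1); they miss things now and then, are a little off and sometimes report something else, mostly with a low value. They report only what shows in the picture. A call takes as long as a camera call. They do not tell look-alikes from the thing itself.
- nets.boxes_of(picture, thing): "centre" ([column, row] as shares, 0 to 1, of the picture: columns of its width, rows of its height, amid what is visible of it).
- nets.silhouettes(picture, thing): "region" (420x560 bool, what is visible of it) and "centre" ([column, row] as shares, 0 to 1, of the picture: columns of its width, rows of its height, amid what is visible of it).
The state is a dict: "time_s": time; "joint_pos": joint angles; "dq": joint speeds; "joint_torque": joint torques, N m; "position": TCP position; "ee_rot": TCP orientation; "contact_force": force on the tool from outside, world axes, zero at the start; "wrist_torque": the same for the moment, N m; "finger_gap": finger opening in mm; "finger_force": force on a finger pad.
Only numpy, scipy, OpenCV 4.12 (cv2) and the standard library are available. Lean on these libraries where they do the work, as an engineer would, in place of code of your own. Each camera call takes 0.05 s, during which the arm holds its last target. There are 200 camera calls.

TASK

First slide the steel tray along the bench, without lifting it, so that it sits centred and square on the black rubber mat, then push the three standing hand lamps over onto their sides. Turn each lamp that still has a battery pack stuck in its bay mouth-down over the tray and knock its rim on the tray until the pack drops out into it. At the end all three lamps must lie on their sides on the cardboard sheet and all packs in the tray, still centred on the mat, and the other things on the bench must not be disturbed.

Things in the scene. Friction and masses are not known exactly. Their poses are not given: they have to be found in the camera images.
- tray: Pressed-steel small-parts tray, open on top, 180 mm (its x) by 260 mm (its y) outside, 30 mm high, walls and floor 5 mm thick, 0.7 kg, loose on the bench. Origin: centre of its underside, z up. Its rim can be pinched from above (5 mm thick; fingers fit inside and outside) or pushed.
- mat: Black rubber mat, flat on the bench and fixed, 260 mm (its x) by 340 mm (its y), 2 mm thin with no edge to catch on: the tray slides onto it at bench height. Origin: its centre. The tray belongs on it with x along the mat's x and y along the mat's y (a half turn is as good).
- sheet: Brown cardboard sheet, flat on the bench and fixed, 320 mm (its x) by 400 mm (its y), paper-thin. The lamps stand on it at the start and must lie on it at the end. Origin: its centre.
- lamp1_center (a point): Hand lamp 1. Black, square, 145 mm long: ribbed head 56 x 56 mm for 62 mm from the lens, then smooth body 50 x 50 mm with an open battery bay at its end. 0.36 kg empty. Stands on its lens, mouth up, at the start; balance point 73 mm up; topples past 20 degrees. Point: half-way along, on its axis; z points from lens to mouth, x, y square to its faces.
- lamp1_mouth (a point): Centre of the open mouth of lamp 1, 72.5 mm from the lamp's centre; z points out of the mouth. The bay behind it is 42 x 42 mm, walls 4 mm, 83 mm deep, and has a brass leaf-spring contact at its inner end that presses on the last 7 mm of the pack.
- lamp2_center (a point): Hand lamp 2, same make as lamp 1. Point: half-way along its 145 mm, on its axis; z points from lens to mouth, x and y square to its faces.
- lamp2_mouth (a point): Centre of the open mouth of lamp 2, 72.5 mm from the lamp's centre; z points out of the mouth. The bay behind it is 42 x 42 mm, walls 4 mm, 83 mm deep, and has a brass leaf-spring contact at its inner end that presses on the last 7 mm of the pack.
- lamp3_center (a point): Hand lamp 3, same make as lamp 1. Point: half-way along its 145 mm, on its axis; z points from lens to mouth, x and y square to its faces.
- lamp3_mouth (a point): Centre of the open mouth of lamp 3, 72.5 mm from the lamp's centre; z points out of the mouth. The bay behind it is 42 x 42 mm, walls 4 mm, 83 mm deep, and has a brass leaf-spring contact at its inner end that presses on the last 7 mm of the pack.
- pack1_center (a point): Battery pack stuck in lamp 1 (None if that lamp is empty; 2 or 3 packs in all): grey block 36 x 36 x 66 mm, 0.18 kg, 17 mm below the mouth. The spring holds it even mouth-down. Each firm knock of the mouth's rim on the tray (0.15 to 0.3 m/s, stopped dead) jolts it out some mm; past 7 mm it slides out if the mouth points over 45 degrees down and is then lifted 90 mm. Point: its centre, z along its length.
- pack2_center (a point): Battery pack stuck in lamp 2, same as in lamp 1 (None if that lamp is empty). Point: its centre, z along its 66 mm. While fully in, it lies 22 mm from the lamp's centre towards the mouth.
- pack3_center (a point): Battery pack stuck in lamp 3, same as in lamp 1 (None if that lamp is empty). Point: its centre, z along its 66 mm. While fully in, it lies 22 mm from the lamp's centre towards the mouth.
- meter: Black multimeter, 150 x 80 x 34 mm, lying face up on the far side; a bystander, leave it alone. Origin: centre of its underside.
- cleaner: Aluminium bottle of contact cleaner, 52 mm across, 160 mm tall, standing on the far side; a bystander, leave it alone. Origin: centre of its underside.
- tape: Roll of black insulating tape, 64 mm across, 18 mm high, lying between robot and mat; a bystander, leave it alone. Origin: centre of its underside.
- driver: Screwdriver, 180 mm long, lying beyond the sheet; a bystander, leave it alone.
- cap1: Square black battery cap, 50 x 50 x 12 mm, lying between robot and sheet; a bystander, leave it alone. Origin: centre of its underside.
- cap2: Square black battery cap, 50 x 50 x 12 mm, lying beyond the sheet; a bystander, leave it alone. Origin: centre of its underside.
- mug: White mug, 80 mm across, 95 mm tall, beyond the mat; a bystander, leave it alone. Origin: centre of its underside.
Not all that is in view belongs to the job. What is shaped like the part that bears lamp2_center but red is not meant.

How it is judged:
By the outcome, as a careful person would: the job done as asked, in the order asked, and still so for the second after the job is handed in, with the robot touching nothing.
Of pack1, pack2, pack3 only 2 to 3 are there at a start; the rules pass over those that are not, and their reading is None.
At some moment in a run one of tray may be knocked a few centimetres aside while the robot is not near it.
Once in a run the grip may slacken for a moment while it holds something.
It also fails if it takes over 210 s, if anything falls off the work surface, if the arm or the gripper's body presses on something with over 40 N, if the wrist force passes 120 N, or if a joint passes its speed limit or range.

## Working session

There is one attempt and no reset: what is moved stays moved. The work goes in short steps, Python scripts to look and compute and a tool call to move; the robot and the scene stay as the last step left them, time stands still between calls to the robot, and variables do not carry over. Pictures are saved under pics/ and viewed, at most 14 in all, crops included, and the job is handed in when it is done.

Besides the shell and the picture viewer there is one more tool, called after "Emit:" as a command line: name --argument value ..., lists and objects as JSON in quotes. play_rows: Moves the arm, as the interface text tells. Its arguments: {"type":"object","properties":{"deltas":{"type":"array","items":{"type":"array"}},"force":{"type":"number"}},"required":["deltas"]}

```bash
ls; mkdir -p pics; cat > h.py <<'E'
import numpy as np, cv2
from workcell import bot, grab_frame, nets
def ray(p,u,v,z):
    E=np.array(p["extrinsics"]);R=E[:3,:3];t=E[:3,3]
    c=-R.T@t; d=R.T@np.array([(u-p["cx"])/p["fx"],(v-p["cy"])/p["fy"],1])
    return c+d*(z-c[2])/d[2]
def proj(p,X):
    E=np.array(p["extrinsics"]);q=E[:3,:3]@np.array(X,float)+E[:3,3]
    return p["fx"]*q[0]/q[2]+p["cx"],p["fy"]*q[1]/q[2]+p["cy"]
def save(p,n,k=1.4): cv2.imwrite(n,cv2.resize(p["frame"][:,:,::-1],None,fx=k,fy=k,interpolation=cv2.INTER_CUBIC))
E
python3 - <<'E'
from h import *
for n in ("scene","top"):
    p=grab_frame(n); save(p,f"pics/{n}0.png")
    E=np.array(p["extrinsics"]);print(n,-E[:3,:3].T@E[:3,3],p["fx"],E[:3,:3].round(2).tolist())
    for th,z in (("tray",30),("mat",0),("sheet",0),("lamp1_center",72),("meter",34),("cleaner",80),("tape",18),("driver",10),("cap1",12),("mug",50),("pack1_center",128)):
        for r in nets.silhouettes(p,th)[:4]:
            c=r["centre"];u,v=c[0]*560,c[1]*420
            q=cv2.minAreaRect(cv2.findNonZero(r["region"].astype(np.uint8)))
            print(th,round(r["p"],2),(round(u),round(v)),ray(p,u,v,z).round()[:2],[np.round(x).tolist() for x in q])
E
```

```text
pics
scene [1377.28681244 -576.49422886 1327.67259411] 515.9140301290755 [[0.55, 0.83, 0.01], [0.64, -0.41, -0.65], [-0.54, 0.36, -0.76]]
tray 0.69 (151, 296) [ 518. -442.] [[149.0, 295.0], [58.0, 96.0], 74.0]
mat 0.89 (231, 256) [ 500. -169.] [[231.0, 256.0], [72.0, 113.0], 65.0]
sheet 0.81 (351, 219) [586. 247.] [[351.0, 210.0], [81.0, 125.0], 64.0]
lamp1_center 0.6 (311, 200) [495. 142.] [[311.0, 200.0], [24.0, 44.0], 8.0]
meter 0.74 (297, 297) [754. -90.] [[302.0, 298.0], [51.0, 29.0], 81.0]
cleaner 0.75 (351, 272) [794.  71.] [[350.0, 269.0], [17.0, 41.0], 10.0]
cleaner 0.61 (353, 217) [631. 209.] [[350.0, 210.0], [82.0, 124.0], 64.0]
tape 0.5 (227, 213) [353. -99.] [[227.0, 216.0], [16.0, 18.0], 90.0]
driver 0.78 (391, 239) [731. 294.] [[399.0, 237.0], [8.0, 53.0], 76.0]
cap1 0.74 (274, 197) [374.  77.] [[275.0, 197.0], [13.0, 15.0], 63.0]
cap1 0.49 (379, 264) [784. 198.] [[376.0, 264.0], [17.0, 14.0], 23.0]
cap1 0.28 (342, 190) [471. 295.] [[340.0, 186.0], [22.0, 43.0], 7.0]
mug 0.73 (228, 324) [ 729. -305.] [[232.0, 325.0], [44.0, 29.0], 84.0]
mug 0.65 (301, 296) [766. -85.] 
[... 840 characters left out ...]
491. 123.] [[232.0, 231.0], [24.0, 27.0], 90.0]
lamp1_center 0.63 (323, 293) [343. -98.] [[322.0, 285.0], [23.0, 23.0], 45.0]
meter 0.61 (318, 145) [744. -80.] [[316.0, 144.0], [30.0, 55.0], 27.0]
cleaner 0.71 (257, 130) [770.  89.] [[261.0, 127.0], [30.0, 20.0], 90.0]
tape 0.84 (331, 287) [ 357. -122.] [[322.0, 286.0], [23.0, 22.0], 90.0]
driver 0.86 (187, 146) [738. 290.] [[177.0, 144.0], [62.0, 10.0], 18.0]
cap1 0.88 (255, 283) [361.  85.] [[256.0, 279.0], [18.0, 18.0], 6.0]
cap1 0.54 (221, 134) [776. 197.] [[223.0, 134.0], [17.0, 17.0], 63.0]
mug 0.73 (394, 146) [ 744. -287.] [[400.0, 146.0], [28.0, 45.0], 45.0]
pack1_center 0.47 (232, 235) [484. 136.] [[231.0, 231.0], [14.0, 12.0], 0.0]
```

View pics/scene0.png

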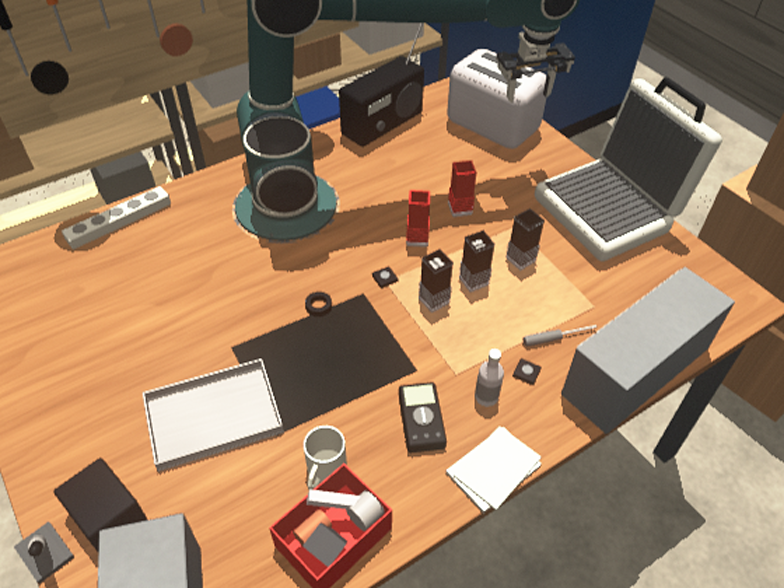

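View pics/top0.png

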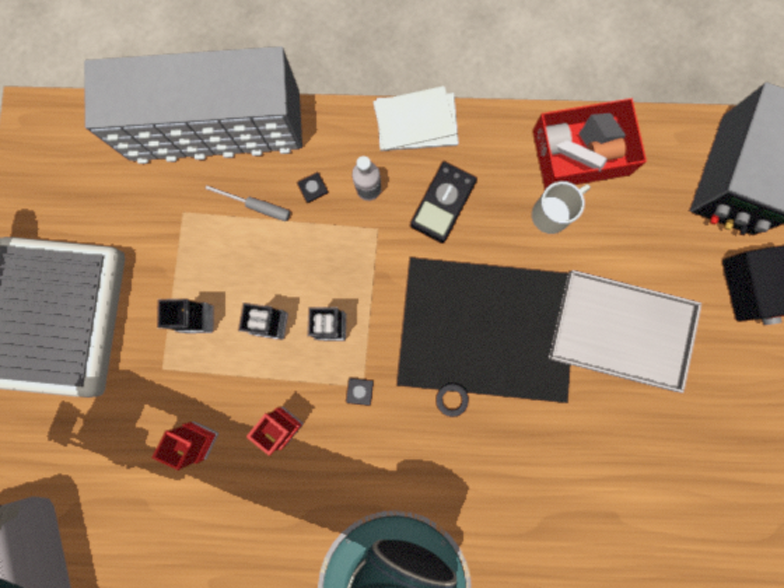

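The top view (784x588 scale) shows the tray at (625,330), overlapping the mat's right end. The lamps are at (326,323) and (262,320) with packs, and (184,314) empty. Next I'll measure the edges more precisely in rectified views.

```bash
cat >> h.py <<'E'
def rect(p,z,x0,x1,y0,y1,s=1.0):
    # metric picture: column = (y1-y)*s, row = (x1-x)*s
    src=np.float32([proj(p,(x,y,z)) for x,y in((x1,y1),(x1,y0),(x0,y0),(x0,y1))])
    W,H=int((y1-y0)*s),int((x1-x0)*s)
    M=cv2.getPerspectiveTransform(src,np.float32([[0,0],[W,0],[W,H],[0,H]]))
    return cv2.warpPerspective(p["frame"][:,:,::-1],M,(W,H),flags=cv2.INTER_CUBIC)
E
python3 - <<'E'
from h import *
s=bot.state();print(s["position"],s["ee_rot"],s["contact_force"])
p=grab_frame("top")
a=rect(p,0,300,700,-600,50,1.2); b=rect(p,30,380,620,-580,-250,1.6)
for im,x1,y1,k in((a,700,50,1.2),(b,620,-250,1.6)):
    for x in range(0,1000,50):
        r=int((x1-x)*k)
        if 0<=r<im.shape[0]: cv2.line(im,(0,r),(6,r),(0,0,255),1);cv2.putText(im,str(x),(8,r+4),0,.35,(0,0,255))
    for y in range(-600,400,50):
        c=int((y1-y)*k)
        if 0<=c<im.shape[1]: cv2.line(im,(c,0),(c,6),(0,0,255),1);cv2.putText(im,str(y),(c-10,18),0,.35,(0,0,255))
cv2.imwrite("pics/mat.png",a);cv2.imwrite("pics/tray.png",b)
c=rect(p,145,400,700,50,450,1.8)
for x in range(400,700,50): cv2.putText(c,str(x),(0,int((700-x)*1.8)+4),0,.35,(0,0,255))
for y in range(50,450,50): cv2.putText(c,str(y),(int((450-y)*1.8)-10,12),0,.35,(0,0,255))
cv2.imwrite("pics/lamps.png",c)
E
```

```text
[198.72455715 645.08070528 243.65023468] [-3.14156668e+00  3.21537013e-05  2.84274894e+00] [ 0.02890865  0.123538   -0.75365722]
```

View pics/mat.png

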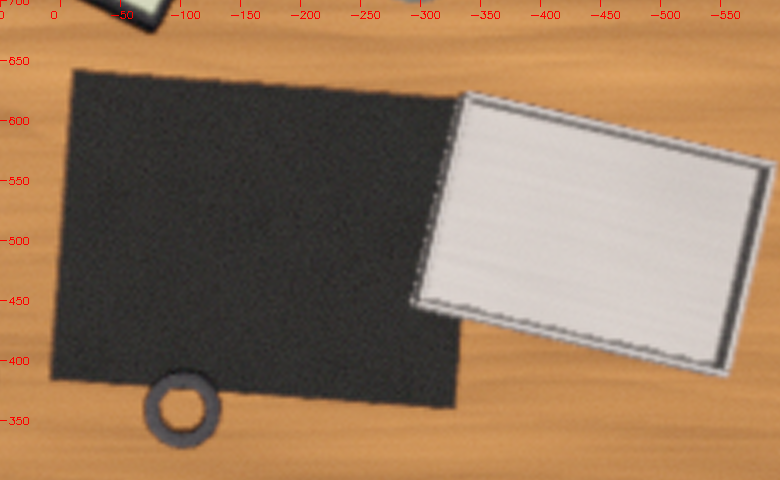

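View pics/tray.png

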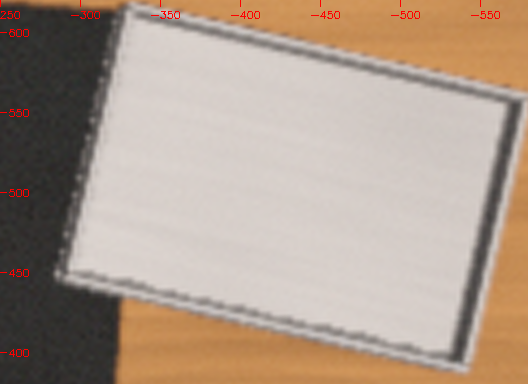

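View pics/lamps.png

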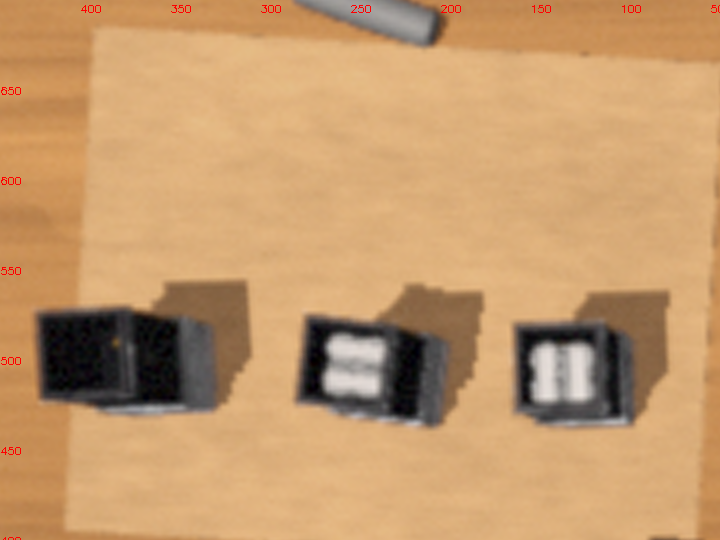

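Measured: mat centre (501,-170), yaw -4.1°. Tray centre (503,-434.5), yaw -13.2°. Lamp mouths are at about y = 388, 252 and 137, x ≈ 500. Side lengths match the given sizes. I'll pinch the tray's leading short wall at (532,-310).

```bash
cat >> h.py <<'E'
from scipy.spatial.transform import Rotation as Ro
def down(yawdeg,tilt=0): # tilt: about tool y, deg
    return Ro.from_euler("xyz",[np.pi,0,np.radians(yawdeg)])*Ro.from_euler("y",tilt,degrees=True)
def plan(*wps,start=None):
    s=bot.state(); p=np.array(s["position"]); R=Ro.from_euler("xyz",s["ee_rot"])
    if start: p,R=np.array(start[0],float),start[1]
    for q,T in wps:
        d=R.inv().apply(np.array(q)-p)/10; r=(R.inv()*T).as_rotvec()
        print(d.round(2).tolist(),r.round(3).tolist(),"rows>=",int(np.ceil(max(np.linalg.norm(d)/5,np.linalg.norm(r)/.15))))
        p,R=np.array(q,float),T
E
python3 - <<'E'
from h import *
plan(((532,-310,200),down(166.8)),((532,-310,34),down(166.8)),((510,-43,34),down(175.9)))
E
```

```text
[-59.97, -81.46, 4.37] [-0.0, -0.0, -0.068] rows>= 21
[0.0, -0.0, 16.6] [0.0, 0.0, 0.0] rows>= 4
[8.24, 25.49, 0.0] [-0.0, 0.0, -0.159] rows>= 6
```

Emit:
play_rows --deltas '[[[-12, -16.3, 0], [0, 0, 0], 4], [[-12, -16.3, 0], [0, 0, 0], 4], [[-12, -16.3, 0], [0, 0, 0], 4], [[-12, -16.3, 0], [0, 0, 0], 4], [[-12, -16.3, 0], [0, 0, 0], 4]]'

```text
time_s: 1.75
position: [266.7, 450.5, 244.4]
ee_rot: [3.141, 0.001, 2.84]
contact_force: [-0.5, 1.5, 0.1]
finger_gap: 57.5
finger_force: 0.0
```

Emit:
play_rows --deltas '[[[-12, -16.3, 0], [0, 0, 0], 4], [[-12, -16.3, 0], [0, 0, 0], 4], [[-12, -16.3, 0], [0, 0, 0], 4], [[-12, -16.3, 0], [0, 0, 0], 4], [[-12, -16.3, 0], [0, 0, 0], 4]]'

```text
time_s: 2.25
position: [333.5, 259.4, 244.2]
ee_rot: [3.141, 0.001, 2.838]
contact_force: [-0.1, 0.5, 0.9]
finger_gap: 39.9
finger_force: 0.0
```

Emit:
play_rows --deltas '[[[-12, -16.3, 0], [0, 0, 0], 4], [[-12, -16.3, 0], [0, 0, 0], 4], [[-12, -16.3, 0], [0, 0, 0], 4], [[-12, -16.3, 0], [0, 0, 0], 4], [[-12, -16.3, 0], [0, 0, 0], 4]]'

```text
time_s: 2.75
position: [400.1, 67.9, 243.7]
ee_rot: [-3.141, 0.001, 2.837]
contact_force: [-0.4, -0.1, -0.0]
finger_gap: 39.8
finger_force: 0.0
```

Emit:
play_rows --deltas '[[[-12, -16.3, 0], [0, 0, 0], 4], [[-12, -16.3, 0], [0, 0, 0], 4], [[-12, -16.3, 0], [0, 0, 0], 4], [[-12, -16.3, 0], [0, 0, 0], 4], [[-12, -16.3, 0], [0, 0, 0], 4]]'

```text
time_s: 3.25
position: [466.9, -122.3, 242.9]
ee_rot: [-3.141, -0.001, 2.84]
contact_force: [-0.6, 0.7, -0.1]
finger_gap: 40.0
finger_force: 0.0
```

Emit:
play_rows --deltas '[[[-12, -16.3, 4.4], [0, 0, -0.068], 4], [[-12, -16.3, 4.4], [0, 0, -0.068], 4], [[-12, -16.3, 4.4], [0, 0, -0.068], 4], [[-12, -16.3, 4.4], [0, 0, -0.068], 4], [[-12, -16.3, 4.4], [0, 0, -0.068], 4]]'

```text
time_s: 3.75
position: [533.5, -312.3, 196.9]
ee_rot: [3.141, -0.003, 2.909]
contact_force: [-0.3, 0.4, -0.6]
finger_gap: 39.8
finger_force: 0.0
```

Emit:
play_rows --deltas '[[[0, 0.1, 4], [0, 0, 0], 4], [[0, 0.1, 8], [0, 0, 0], 4], [[0, 0.1, 12], [0, 0, 0], 4], [[0, 0.1, 14.5], [0, 0, 0], 4], [[0, 0.1, 16.3], [0, 0, 0], 4]]'

```text
time_s: 4.25
position: [532.8, -307.0, 34.5]
ee_rot: [3.14, -0.002, 2.912]
contact_force: [-0.4, -0.3, 0.6]
finger_gap: 40.3
finger_force: 0.0
```

Emit:
play_rows --deltas '[[[0, 0, 0], [0, 0, 0], 2], [[0, 0, 0], [0, 0, 0], 1], [[0, 0, 0], [0, 0, 0], 0], [[0, 0, 0], [0, 0, 0], 0], [[0, 0, 0], [0, 0, 0], 0]]' --force 40

```text
time_s: 4.75
position: [533.0, -310.3, 38.2]
ee_rot: [-3.14, 0.002, 2.911]
contact_force: [-0.1, -0.8, 4.6]
finger_gap: 4.7
finger_force: 17.1
```

Emit:
play_rows --deltas '[[[0.6, 2, 0], [0, 0, 0], 0], [[1.5, 4.5, 0], [0, 0, 0], 0], [[2.4, 7.3, 0], [0, 0, 0], 0], [[3.2, 10, 0], [0, 0, 0], 0], [[4.1, 12.7, 0], [0, 0, 0], 0]]' --force 60

```text
time_s: 5.25
position: [522.2, -176.4, 38.3]
ee_rot: [-3.14, 0.003, 2.91]
contact_force: [0.8, -7.6, 3.5]
finger_gap: 4.6
finger_force: 60.0
```

Emit:
play_rows --deltas '[[[0.9, 2.7, 0], [0, 0, -0.03], 0], [[1.8, 5.4, 0], [0, 0, -0.07], 0], [[2.6, 8, 0], [0, 0, -0.1], 0], [[3.4, 10.5, 0], [0, 0, -0.13], 0], [[4.1, 12.7, 0], [0, 0, -0.159], 0]]'

```text
time_s: 5.75
position: [511.3, -43.0, 38.2]
ee_rot: [-3.14, 0.003, 3.071]
contact_force: [-0.1, -8.4, 5.1]
finger_gap: 4.6
finger_force: 60.0
```

Emit:
play_rows --deltas '[[[0, 0, 0], [0, 0, 0], 0], [[0, 0, 0], [0, 0, 0], 0], [[0, 0, 0], [0, 0, 0], 0]]'

```text
time_s: 6.05
position: [511.5, -42.4, 38.2]
ee_rot: [3.14, 0.002, 3.07]
contact_force: [0.4, 9.9, 7.2]
finger_gap: 4.6
finger_force: 60.0
```

```bash
cat >> h.py <<'E'
def axes(im,x1,y1,k):
    for x in range(0,1000,50):
        r=int((x1-x)*k)
        if 0<=r<im.shape[0]: cv2.putText(im,str(x),(0,r+4),0,.35,(0,0,255));cv2.line(im,(24,r),(30,r),(0,0,255),1)
    for y in range(-600,600,50):
        c=int((y1-y)*k)
        if 0<=c<im.shape[1]: cv2.putText(im,str(y),(c-10,10),0,.35,(0,0,255));cv2.line(im,(c,12),(c,18),(0,0,255),1)
def traypose(p,fit=None):
    """fit bright rim/floor: edges of outer rim at z=30 found in the rectified picture"""
    im=rect(p,30,350,660,-340,20,2); g=cv2.cvtColor(im,cv2.COLOR_BGR2GRAY)
    hsv=cv2.cvtColor(im,cv2.COLOR_BGR2HSV)
    m=((hsv[...,1]<60)&(g>110)).astype(np.uint8)
    m=cv2.morphologyEx(m,cv2.MORPH_CLOSE,np.ones((15,15)));m=cv2.morphologyEx(m,cv2.MORPH_OPEN,np.ones((25,25)))
    c=max(cv2.findContours(m,cv2.RETR_EXTERNAL,cv2.CHAIN_APPROX_NONE)[0],key=cv2.contourArea)
    (u,v),wh,a=cv2.minAreaRect(c); return 660-v/2,20-u/2,np.array(wh)/2,a
E
python3 - <<'E'
from h import *
p=grab_frame("top");print(traypose(p))
im=rect(p,30,350,660,-340,20,2);axes(im,660,20,2);cv2.imwrite("pics/t2.png",im)
s=bot.state();print(s["position"],s["ee_rot"],s["finger_gap"],s["contact_force"])
E
```

```text
(498.09326171875, -221.67559814453125, array([153.36663818, 181.91566467]), 4.028263568878174)
[511.55302732 -42.46978969  38.24103115] [3.13974693e+00 2.41075583e-03 3.06985712e+00] 4.211669486845374 [-0.42324396  9.26088264  6.98930271]
```

View pics/t2.png

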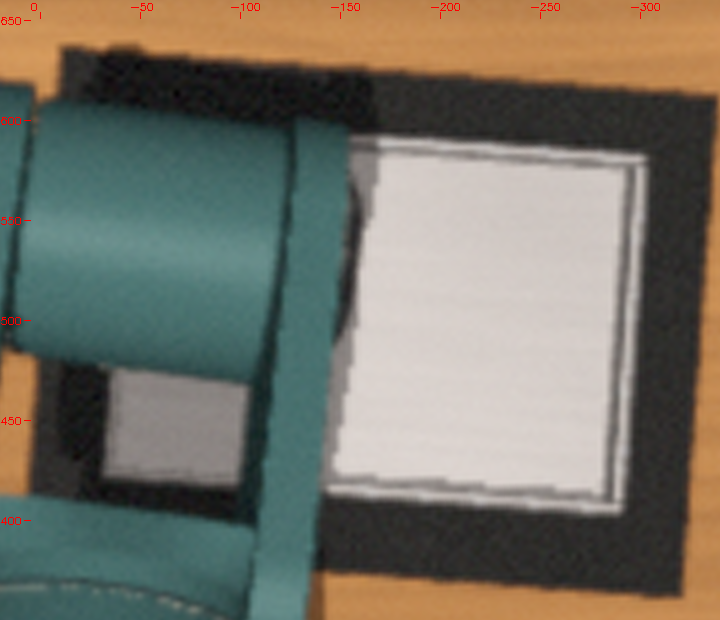

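The tray is on the mat. Its far edge runs mid (493,-298) at -3.8°, within about 2 mm of the target. I'll release it and check again with the view clear.

Emit:
play_rows --deltas '[[[0, 0, 0], [0, 0, 0], 1.5], [[0, 0, 0], [0, 0, 0], 3], [[0, 0, 0], [0, 0, 0], 3], [[0, 0, -3], [0, 0, 0], 3], [[0, 0, -6], [0, 0, 0], 3]]'

```text
time_s: 6.6
position: [510.1, -43.5, 96.8]
ee_rot: [3.142, -0.002, 3.07]
contact_force: [0.6, 1.2, 0.5]
finger_gap: 29.7
finger_force: 0.0
```

Emit:
play_rows --deltas '[[[0, 0, -4], [0, 0, 0], 3], [[0, 0, -9], [0, 0, 0], 3], [[3, 8, -13], [0, 0, 0], 2], [[6, 14, -15], [0, 0, 0], 1], [[7, 19, -15], [0, 0, 0], 0]]'

```text
time_s: 7.1
position: [469.0, 92.5, 236.5]
ee_rot: [3.141, 0.002, 3.068]
contact_force: [0.2, 0.8, 0.2]
finger_gap: 10.4
finger_force: 0.0
```

```bash
python3 - <<'E'
from h import *
p=grab_frame("top")
s=bot.state();print(s["position"],s["ee_rot"])
print(traypose(p))
for u,v in((183,213),(378,229),(366,386),(163,370)): print(ray(p,u/1.4,v/1.4,0).round())
im=rect(p,30,350,660,-340,20,2);axes(im,660,20,2);cv2.imwrite("pics/t3.png",im)
plan(((435,139,200),down(180)),((435,139,142),down(180)))
E
```

```text
[467.77954921  98.28361899 237.59987259] [3.13867098e+00 2.70043141e-03 3.07185703e+00]
(501.8330383300781, -168.1183624267578, array([261.375     , 182.08439636]), 4.01048469543457)
[719. 453.   0.]
[697.  54.   0.]
[380.  68.   0.]
[401. 470.   0.]
[3.56, 3.82, 3.76] [0.003, 0.003, -0.07] rows>= 2
[0.0, -0.0, 5.8] [0.0, 0.0, 0.0] rows>= 2
```

View pics/t3.png

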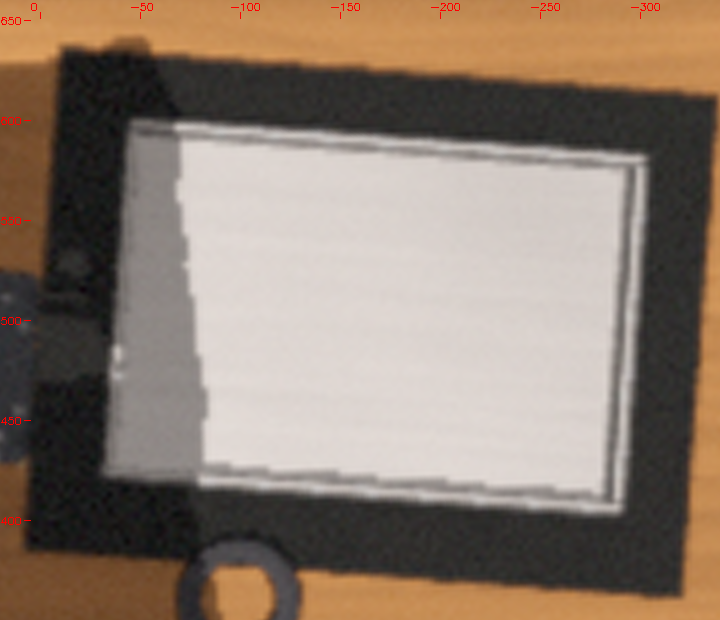

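The tray is at (502,-168), yaw -4.0°, which is within 3 mm of the mat centre. Now I'll topple lamp A (y≈139).

Emit:
play_rows --deltas '[[[3.6, 3.8, 3.7], [0, 0, -0.07], 0], [[3.6, 3.8, 3.7], [0, 0, -0.07], 0], [[3.6, 3.8, 6], [0, 0, -0.07], 0], [[3.6, 3.8, 9.6], [0, 0, -0.07], 0], [[3.6, 3.8, 9.6], [0, 0, -0.07], 0]]'

```text
time_s: 7.65
position: [434.9, 131.5, 134.8]
ee_rot: [-3.14, -0.006, 3.139]
contact_force: [-0.3, 0.2, 0.3]
finger_gap: 0.8
finger_force: 0.0
```

Emit:
play_rows --deltas '[[[-2, 0, 0], [0, 0, 0], 0], [[-4, 0, 0], [0, 0, 0], 0], [[-5.5, 0, 0], [0, 0, 0], 0], [[-7, 0, 0], [0, 0, 0], 0], [[-8.5, 0, 0], [0, 0, 0], 0]]'

```text
time_s: 8.15
position: [522.8, 131.6, 140.4]
ee_rot: [3.142, 0.001, 3.139]
contact_force: [0.8, -0.6, -0.0]
finger_gap: 0.5
finger_force: 0.0
```

Emit:
play_rows --deltas '[[[0, 0, 0], [0, 0, 0], 0], [[0, 0, 0], [0, 0, 0], 0], [[0, 0, 0], [0, 0, 0], 0], [[0, 0, 0], [0, 0, 0], 0], [[0, 0, -5], [0, 0, 0], 0]]'

```text
time_s: 8.65
position: [518.9, 131.6, 183.5]
ee_rot: [-3.14, -0.009, 3.14]
contact_force: [1.4, 0.4, -0.2]
finger_gap: 0.7
finger_force: 0.0
```

```bash
python3 - <<'E'
from h import *
p=grab_frame("scene");save(p,"pics/s1.png")
s=bot.state();print(s["position"],s["ee_rot"])
plan(((437,257,200),down(180)))
E
```

```text
[521.89111913 132.1936489  196.03023144] [3.14076212 0.00405282 3.13986579]
[8.51, 12.47, -0.42] [0.001, 0.004, -0.002] rows>= 4
```

View pics/s1.png

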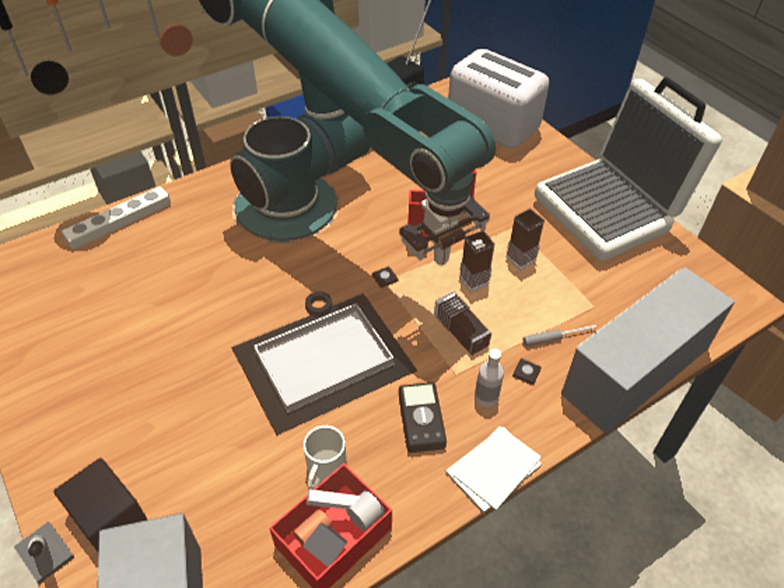

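Lamp A is lying on the sheet with its mouth at about (480,345) px. Next I'll topple B and C.

Emit:
play_rows --deltas '[[[4, 5, 0], [0, 0, 0], 0], [[8.5, 9, 0], [0, 0, 0], 0], [[8.5, 12.3, 0], [0, 0, 0], 0], [[8.5, 12.3, 2], [0, 0, 0], 0], [[8.5, 12.3, 5.4], [0, 0, 0], 0]]'

```text
time_s: 9.2
position: [436.6, 257.1, 136.5]
ee_rot: [3.139, 0.004, -3.14]
contact_force: [1.9, -0.3, -0.7]
finger_gap: 0.5
finger_force: 0.0
```

Emit:
play_rows --deltas '[[[-2, 0, 0], [0, 0, 0], 0], [[-4, 0, 0], [0, 0, 0], 0], [[-5.5, 0, 0], [0, 0, 0], 0], [[-7, 0, 0], [0, 0, 0], 0], [[-8.8, 0, 0], [0, 0, 0], 0]]'

```text
time_s: 9.7
position: [525.2, 255.0, 134.9]
ee_rot: [3.141, 0.001, 3.14]
contact_force: [-0.3, -0.2, 0.4]
finger_gap: 0.2
finger_force: 0.0
```

Emit:
play_rows --deltas '[[[0, 0, 0], [0, 0, 0], 0], [[0, 0, 0], [0, 0, 0], 0], [[0, 0, 0], [0, 0, 0], 0], [[0, 0, -3], [0, 0, 0], 0], [[0, 0, -5.5], [0, 0, 0], 0]]'

```text
time_s: 10.2
position: [523.8, 255.0, 190.4]
ee_rot: [-3.141, -0.001, 3.14]
contact_force: [0.2, -0.2, 0.3]
finger_gap: 0.3
finger_force: 0.0
```

Emit:
play_rows --deltas '[[[4, 5, 0], [0, 0, 0], 0], [[8.5, 9.5, 0], [0, 0, 0], 0], [[8.5, 14.2, 0], [0, 0, 0], 0], [[8.5, 14.2, 2], [0, 0, 0], 0], [[8.5, 14.2, 5.4], [0, 0, 0], 0]]'

```text
time_s: 10.7
position: [438.9, 400.2, 137.3]
ee_rot: [3.138, 0.003, -3.14]
contact_force: [0.1, -0.2, -0.6]
finger_gap: 0.6
finger_force: 0.0
```

Emit:
play_rows --deltas '[[[-2, 0, 0], [0, 0, 0], 0], [[-4, 0, 0], [0, 0, 0], 0], [[-5.5, 0, 0], [0, 0, 0], 0], [[-7, 0, 0], [0, 0, 0], 0], [[-8.8, 0, 0], [0, 0, 0], 0]]'

```text
time_s: 11.2
position: [528.5, 397.0, 136.0]
ee_rot: [3.141, 0.0, 3.14]
contact_force: [1.0, 0.5, -0.0]
finger_gap: 0.2
finger_force: 0.0
```

Emit:
play_rows --deltas '[[[0, 0, 0], [0, 0, 0], 0], [[0, 0, 0], [0, 0, 0], 0], [[0, 0, 0], [0, 0, 0], 0], [[0, 0, -4], [0, 0, 0], 0], [[2, 0, -9], [0, 0, 0], 0]]'

```text
time_s: 11.7
position: [508.9, 396.5, 221.0]
ee_rot: [-3.139, -0.003, 3.139]
contact_force: [0.2, 0.8, 0.7]
finger_gap: 0.3
finger_force: 0.0
```

Emit:
play_rows --deltas '[[[5, 0, 0], [0, 0, 0], 0], [[10, 0, 0], [0, 0, 0], 2], [[12, 0, 0], [0, 0, 0], 4], [[12, 0, 0], [0, 0, 0], 6], [[12, 0, 0], [0, 0, 0], 8]]'

```text
time_s: 12.2
position: [389.0, 397.4, 222.5]
ee_rot: [3.141, 0.001, 3.141]
contact_force: [-0.2, 0.0, 0.6]
finger_gap: 27.7
finger_force: 0.0
```

```bash
python3 - <<'E'
from h import *
p=grab_frame("top")
s=bot.state();print(s["position"],s["ee_rot"],s["time_s"])
print(traypose(p))
im=rect(p,50,380,730,40,480,1.7);axes(im,730,480,1.7);cv2.imwrite("pics/l1.png",im)
E
```

```text
[389.53047032 397.27710643 222.18619819] [3.14134286e+00 4.61289963e-04 3.14007305e+00] 12.25
(501.88922119140625, -167.60324096679688, array([262.38174438, 182.11131287]), 3.9523372650146484)
```

View pics/l1.png

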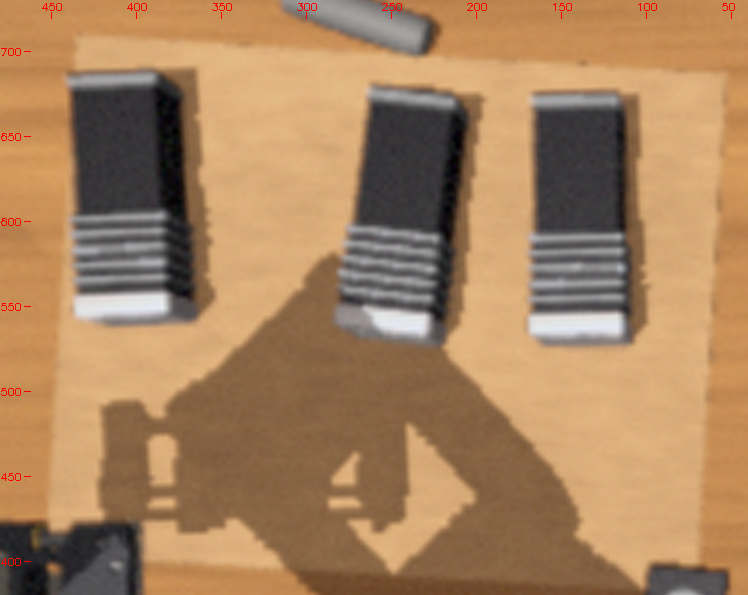

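All three lamps lie on the sheet: A at (603,140.5) yaw 0, B at (607,244) yaw -6.5°, C (empty) near (615,411). Now I'll grasp A.

Emit:
play_rows --deltas '[[[-3, -4, 0], [0, 0, 0], 8], [[-6, -8, 0], [0, 0, 0], 8], [[-9, -11, 0], [0, 0, 0], 8], [[-12, -15, 0], [0, 0, 0], 8], [[-15, -18, 0], [0, 0, 0], 8]]'

```text
time_s: 12.75
position: [540.8, 214.3, 221.8]
ee_rot: [-3.141, -0.0, 3.138]
contact_force: [-0.2, 1.3, -1.0]
finger_gap: 71.7
finger_force: 0.0
```

Emit:
play_rows --deltas '[[[-4, -4, 0], [0, 0, 0], 8], [[-7, -7.7, 3], [0, 0, 0], 8], [[-7, -7.7, 8], [0, 0, 0], 8], [[-7, -7.7, 11], [0, 0, 0], 8], [[-7, -7.7, 11], [0, 0, 0], 8]]'

```text
time_s: 13.25
position: [607.4, 138.2, 106.0]
ee_rot: [-3.14, -0.009, 3.138]
contact_force: [-0.8, 0.8, 0.4]
finger_gap: 80.0
finger_force: 0.0
```

```bash
python3 - <<'E'
from h import *
plan(((611,140.5,34),down(180)))
E
```

```text
[-0.42, 0.25, 7.19] [-0.002, -0.009, -0.004] rows>= 2
```

Emit:
play_rows --deltas '[[[-0.4, 0.2, 3], [0, 0, 0], 8], [[-0.4, 0.2, 6], [0, 0, 0], 8], [[-0.4, 0.2, 7.3], [0, 0, 0], 8], [[-0.4, 0.2, 7.3], [0, 0, 0], 6], [[-0.4, 0.2, 7.3], [0, 0, 0], 3]]' --force 60

```text
time_s: 13.75
position: [613.7, 142.0, 40.9]
ee_rot: [3.141, 0.002, 3.14]
contact_force: [0.4, 0.8, 0.5]
finger_gap: 68.4
finger_force: 0.0
```

Emit:
play_rows --deltas '[[[0, 0, 0], [0, 0, 0], 2], [[0, 0, 0], [0, 0, 0], 2], [[0, 0, 0], [0, 0, 0], 2], [[0, 0, 0], [0, 0, 0], 2], [[0, 0, -2], [0, 0, 0], 2]]'

```text
time_s: 14.25
position: [611.7, 141.5, 57.2]
ee_rot: [-3.141, -0.004, 3.14]
contact_force: [-0.7, -0.3, -5.5]
finger_gap: 49.9
finger_force: 59.9
```

Emit:
play_rows --deltas '[[[0, 0, -3], [0, 0, 0], 2], [[0, 0, -7], [0, 0, 0], 2], [[0, 0, -11], [0, 0, 0], 2], [[0, 0, -15], [0, 0, 0], 2], [[0, 0, -19], [0, 0, 0], 2]]'

```text
time_s: 14.75
position: [612.4, 141.8, 250.7]
ee_rot: [-3.142, -0.0, 3.14]
contact_force: [0.4, -1.0, -5.2]
finger_gap: 49.8
finger_force: 59.9
```

```bash
python3 - <<'E'
from h import *
s=bot.state();print(s["position"],s["ee_rot"],s["joint_pos"])
# wrist/tray target: mouth radial at tray; position of TCP for mouth low edge at point
th=65;
for (tx,ty) in ((495,-110),(505,-220)):
    az=np.degrees(np.arctan2(ty,tx)); T=down(180+az,th)
    m=T.apply([-1,0,0]); n=T.apply([0,0,1])
    # rim low edge at (tx,ty,z): grasp point = edge -64*m -25*n ; TCP = grasp -6 n
    for z in (150,40,5): print(tx,ty,z,(np.array([tx,ty,z])-64*m-31*n).round(1))
    print(az)
E
```

```text
[612.37938984 141.77481767 250.70065872] [-3.14156546e+00 -2.40498274e-04  3.13980910e+00] [ 1.86919384e-01  1.38062715e-02  1.53734386e+00  1.84023823e-05
  1.59068386e+00 -1.38209303e+00]
495 -110 150 [ 496.  -110.2  221.1]
495 -110 40 [ 496.  -110.2  111.1]
495 -110 5 [ 496.  -110.2   76.1]
-12.528807709151511
505 -220 150 [ 506.  -220.4  221.1]
505 -220 40 [ 506.  -220.4  111.1]
505 -220 5 [ 506.  -220.4   76.1]
-23.540039269514303
```

```bash
python3 - <<'E'
from h import *
plan(((496,-110,280),down(167.5)),((496,-110,280),down(167.5,32.5)),((496,-110,280),down(167.5,65)),((496,-110,120),down(167.5,65)))
E
```

```text
[11.59, -25.2, -2.93] [-0.0, -0.0, 0.216] rows>= 6
[0.0, 0.0, 0.0] [-0.0, 0.567, 0.0] rows>= 4
[0.0, 0.0, 0.0] [0.0, 0.567, 0.0] rows>= 4
[-14.5, -0.0, 6.76] [0.0, 0.0, 0.0] rows>= 4
```

Emit:
play_rows --deltas '[[[2, -4, -1], [0, 0, 0.04], 2], [[4, -9, -2], [0, 0, 0.08], 2], [[6, -13, -2.5], [0, 0, 0.12], 2], [[8, -17, -3], [0, 0, 0.16], 2], [[10, -21, -3], [0, 0, 0.2], 2]]'

```text
time_s: 15.25
position: [511.3, -69.3, 279.9]
ee_rot: [-3.142, 0.001, 2.938]
contact_force: [1.0, 1.1, -4.6]
finger_gap: 50.1
finger_force: 59.9
```

Emit:
play_rows --deltas '[[[0.7, -4.5, 0], [0, 0, 0.02], 2], [[0.7, -4.5, 0], [0, 0, 0.02], 2], [[0.7, -4.5, 0], [0, 0, 0.02], 2]]'

```text
time_s: 15.55
position: [496.2, -111.3, 279.2]
ee_rot: [3.141, 0.0, 2.918]
contact_force: [-0.3, 0.8, -5.8]
finger_gap: 49.6
finger_force: 59.9
```

Emit:
play_rows --deltas '[[[0, 0, 0], [0, 0.1, 0], 2], [[0, 0, 0], [0, 0.23, 0], 2], [[0, 0, 0], [0, 0.35, 0], 2], [[0, 0, 0], [0, 0.46, 0], 2], [[0, 0, 0], [0, 0.567, 0], 2]]'

```text
time_s: 16.05
position: [497.5, -109.5, 279.0]
ee_rot: [-3.142, -0.571, 2.922]
contact_force: [-0.4, -0.6, -6.6]
finger_gap: 49.9
finger_force: 59.9
```

Emit:
play_rows --deltas '[[[0, 0, 0], [0, 0.1, 0], 2], [[0, 0, 0], [0, 0.23, 0], 2], [[0, 0, 0], [0, 0.35, 0], 2], [[0, 0, 0], [0, 0.46, 0], 2], [[0, 0, 0], [0, 0.567, 0], 2]]'

```text
time_s: 16.55
position: [497.6, -109.6, 278.5]
ee_rot: [-3.141, -1.138, 2.922]
contact_force: [-0.1, 0.5, -5.9]
finger_gap: 49.7
finger_force: 59.9
```

Emit:
play_rows --deltas '[[[0, 0, 0], [0, 0, 0], 2], [[0, 0, 0], [0, 0, 0], 2], [[0, 0, 0], [0, 0, 0], 2]]'

```text
time_s: 16.85
position: [496.8, -110.2, 279.8]
ee_rot: [-3.141, -1.129, 2.92]
contact_force: [-0.6, 0.3, -4.5]
finger_gap: 49.9
finger_force: 59.9
```

```bash
python3 - <<'E'
from h import *
s=bot.state();print(s["position"],s["joint_pos"],s["contact_force"],s["finger_gap"])
p=grab_frame("scene");save(p,"pics/s2.png")
plan(((496,-110,120),down(167.5,65)))
E
```

```text
[ 496.83636166 -110.22202015  279.75417416] [-0.25273445  0.34980166  1.36776527 -0.051857    2.5526923  -1.62738863] [-0.648282    0.31940193 -4.50696319] 49.94937443710206
[-14.43, 0.02, 6.9] [0.003, 0.005, -0.001] rows>= 4
```

View pics/s2.png

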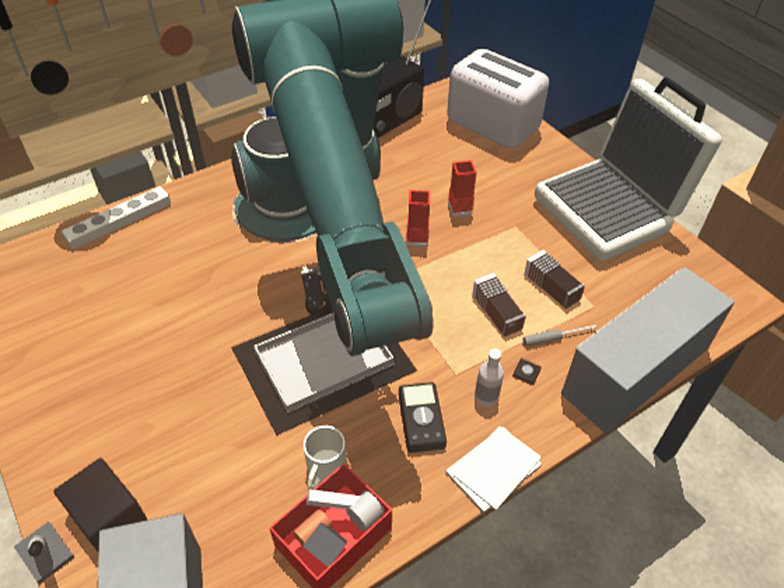

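Emit:
play_rows --deltas '[[[-3.6, 0, 1.7], [0, 0, 0], 2], [[-7.2, 0, 3.4], [0, 0, 0], 2], [[-10.8, 0, 5], [0, 0, 0], 2], [[-14.4, 0, 6.7], [0, 0, 0], 2], [[-15.4, 0, 7.2], [0, 0, 0], 2]]'

```text
time_s: 17.4
position: [495.6, -110.4, 106.3]
ee_rot: [3.141, -1.136, 2.92]
contact_force: [0.4, 0.4, -5.0]
finger_gap: 49.9
finger_force: 59.9
```

Emit:
play_rows --deltas '[[[0, 0, 0], [0, 0, 0], 2], [[-1.8, 0, 0.85], [0, 0, 0], 2], [[-3.4, 0, 1.6], [0, 0, 0], 2]]'

```text
time_s: 17.7
position: [497.3, -110.6, 73.2]
ee_rot: [3.141, -1.132, 2.921]
contact_force: [16.0, 2.7, 51.2]
finger_gap: 49.8
finger_force: 60.0
```

Emit:
play_rows --deltas '[[[0, 0, 0], [0, 0, 0], 2]]'

```text
time_s: 17.8
position: [496.9, -110.5, 71.9]
ee_rot: [3.14, -1.134, 2.921]
contact_force: [-2.3, 2.3, 1.8]
finger_gap: 50.1
finger_force: 60.0
```

```bash
python3 - <<'E'
from h import *
s=bot.state();print(s["position"],s["ee_rot"],s["joint_pos"],s["contact_force"],s["finger_gap"])
p=grab_frame("scene");cv2.imwrite("pics/s3.png",cv2.resize(p["frame"][170:330,120:330,::-1],None,fx=3,fy=3))
E
```

```text
[ 496.88197806 -110.48696088   71.87509294] [ 3.14035749 -1.13413613  2.92085598] [-0.25343476  0.54032099  1.47958431 -0.03665352  2.25530648 -1.60781042] [-2.30248269  2.27363278  1.76777512] 50.06577702332907
```

View pics/s3.png

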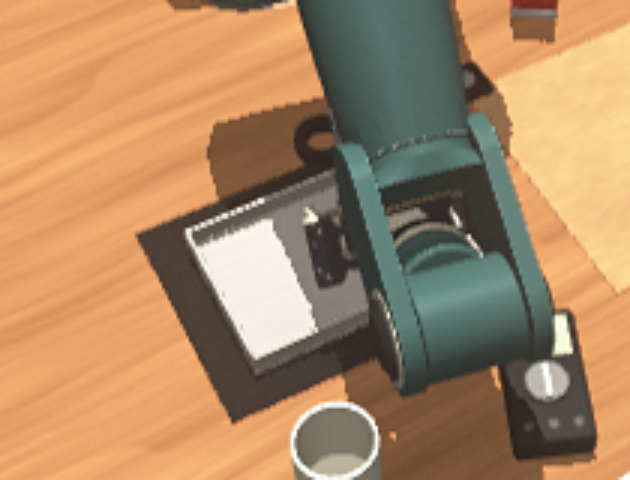

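The first knock registered 51 N. The lamp and wrist stay clear of the mug and meter. I'll knock three more times.

Emit:
play_rows --deltas '[[[2, 0, -0.95], [0, 0, 0], 2], [[4, 0, -1.9], [0, 0, 0], 2], [[4, 0, -1.9], [0, 0, 0], 2], [[2, 0, -0.95], [0, 0, 0], 2], [[-0.2, 0, 0.1], [0, 0, 0], 2]]'

```text
time_s: 18.35
position: [496.6, -110.6, 68.6]
ee_rot: [-3.142, -1.132, 2.92]
contact_force: [17.0, -2.4, 50.9]
finger_gap: 49.9
finger_force: 60.0
```

Emit:
play_rows --deltas '[[[2, 0, -0.95], [0, 0, 0], 2], [[4, 0, -1.9], [0, 0, 0], 2], [[4, 0, -1.9], [0, 0, 0], 2], [[2, 0, -0.95], [0, 0, 0], 2], [[-0.1, 0, 0.05], [0, 0, 0], 2]]'

```text
time_s: 18.85
position: [496.3, -110.6, 66.4]
ee_rot: [-3.142, -1.133, 2.92]
contact_force: [18.3, -3.7, 44.2]
finger_gap: 49.3
finger_force: 60.0
```

Emit:
play_rows --deltas '[[[2, 0, -0.95], [0, 0, 0], 2], [[4, 0, -1.9], [0, 0, 0], 2], [[4, 0, -1.9], [0, 0, 0], 2], [[2, 0, -0.95], [0, 0, 0], 2], [[-0.1, 0, 0.05], [0, 0, 0], 2]]'

```text
time_s: 19.35
position: [496.6, -110.7, 66.0]
ee_rot: [-3.141, -1.132, 2.919]
contact_force: [10.0, -4.2, 21.0]
finger_gap: 49.7
finger_force: 60.0
```

Emit:
play_rows --deltas '[[[3, 0, -1.4], [0, 0, 0], 2], [[6, 0, -2.8], [0, 0, 0], 2], [[9, 0, -4.2], [0, 0, 0], 2], [[12, 0, -5.6], [0, 0, 0], 2], [[13, 0, -6], [0, 0, 0], 2]]'

```text
time_s: 19.85
position: [496.1, -110.5, 211.2]
ee_rot: [-3.141, -1.131, 2.92]
contact_force: [-0.1, 0.1, -3.8]
finger_gap: 49.7
finger_force: 60.0
```

Emit:
play_rows --deltas '[[[0, 0, 0], [0, 0, 0], 2], [[0, 0, 0], [0, 0, 0], 2], [[0, 0, 0], [0, 0, 0], 2], [[0, 0, 0], [0, 0, 0], 2], [[0, 0, 0], [0, 0, 0], 2]]'

```text
time_s: 20.35
position: [495.6, -110.4, 209.3]
ee_rot: [3.141, -1.135, 2.92]
contact_force: [0.3, 0.3, -3.7]
finger_gap: 49.6
finger_force: 60.0
```

The wrist force dropped from 5.2 N to 3.7 N, so the pack is out. I'll return lamp A to its spot on the sheet.

```bash
python3 - <<'E'
from h import *
plan(((496,-110,280),down(167.5,65)),((496,-110,280),down(167.5)),((610,142,250),down(180)),((610,142,42),down(180)))
p=grab_frame("top");cv2.imwrite("pics/t4.png",cv2.resize(p["frame"][150:310,260:470,::-1],None,fx=3,fy=3))
E
```

```text
[6.4, 0.05, -3.01] [0.003, -0.001, -0.001] rows>= 2
[0.0, 0.0, 0.0] [0.0, -1.134, -0.0] rows>= 8
[-5.68, 27.07, 3.0] [0.0, 0.0, -0.218] rows>= 6
[0.0, -0.0, 20.8] [0.0, 0.0, 0.0] rows>= 5
```

Emit:
play_rows --deltas '[[[3, 0, -1.4], [0, -0.1, 0], 2], [[6.4, 0, -3], [0, -0.2, 0], 2], [[6.4, 0, -3], [0, -0.32, 0], 2], [[6.4, 0, -3], [0, -0.45, 0], 2], [[6.4, 0, -3], [0, -0.567, 0], 2]]'

```text
time_s: 20.9
position: [496.0, -110.5, 281.3]
ee_rot: [3.142, -0.561, 2.92]
contact_force: [-0.4, 0.5, -3.3]
finger_gap: 50.0
finger_force: 60.0
```

Emit:
play_rows --deltas '[[[0, 0, 0], [0, -0.1, 0], 2], [[0, 0, 0], [0, -0.22, 0], 2], [[0, 0, 0], [0, -0.34, 0], 2], [[0, 0, 0], [0, -0.46, 0], 2], [[0, 0, 0], [0, -0.567, 0], 2]]'

```text
time_s: 21.4
position: [495.6, -110.4, 281.2]
ee_rot: [-3.142, 0.005, 2.92]
contact_force: [-0.0, 0.5, -3.5]
finger_gap: 50.1
finger_force: 60.0
```

```bash
python3 - <<'E'
from h import *
print(bot.state()["position"],bot.state()["ee_rot"])
plan(((610,142,250),down(180)),((610,142,42),down(180)))
E
```

```text
[ 495.57728554 -110.39368743  281.16923457] [-3.14155806  0.00482848  2.9197901 ]
[-5.59, 27.14, 3.14] [-0.001, 0.005, -0.222] rows>= 6
[0.0, -0.0, 20.8] [0.0, 0.0, 0.0] rows>= 5
```

View pics/t4.png

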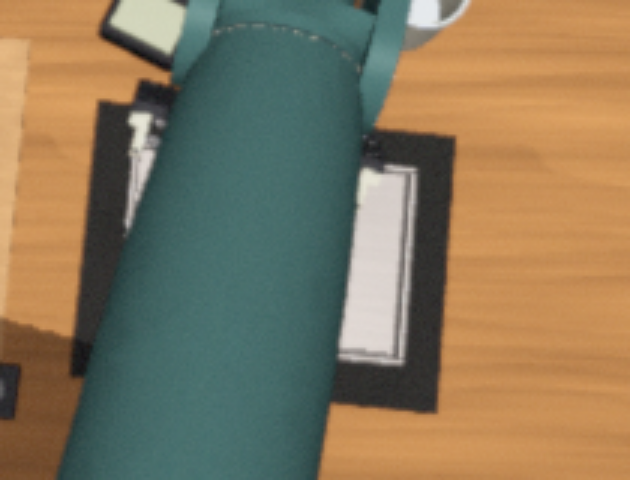

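Emit:
play_rows --deltas '[[[-0.9, 4.4, 0.5], [0, 0, 0], 2], [[-1.8, 8.8, 1], [0, 0, 0], 2], [[-2.7, 13.2, 1.5], [0, 0, 0], 2], [[-3.6, 17.6, 2], [0, 0, 0], 2], [[-4.5, 22, 2.5], [0, 0, 0], 2]]'

```text
time_s: 21.9
position: [588.2, 96.1, 255.4]
ee_rot: [-3.141, -0.001, 2.92]
contact_force: [0.5, -1.2, -3.1]
finger_gap: 49.9
finger_force: 60.0
```

Emit:
play_rows --deltas '[[[-0.6, 3, 0.6], [0, 0, -0.11], 2], [[-1.1, 5.1, 0.6], [0, 0, -0.222], 2], [[-1.1, 5.1, 4], [0, 0, -0.222], 2], [[-1.1, 5.1, 8], [0, 0, -0.222], 2], [[-1.1, 5.1, 11], [0, 0, -0.222], 2]]'

```text
time_s: 22.4
position: [609.1, 141.7, 143.0]
ee_rot: [-3.141, -0.003, -3.141]
contact_force: [0.6, 0.1, -4.2]
finger_gap: 49.5
finger_force: 60.0
```

Emit:
play_rows --deltas '[[[0, 0, 3], [0, 0, 0], 2], [[0, 0, 6], [0, 0, 0], 2], [[0, 0, 8], [0, 0, 0], 2], [[0, 0, 9], [0, 0, 0], 2], [[0, 0, 9.5], [0, 0, 0], 2]]'

```text
time_s: 22.9
position: [609.7, 141.5, 50.0]
ee_rot: [-3.141, -0.001, -3.141]
contact_force: [-0.1, 0.3, -3.6]
finger_gap: 49.7
finger_force: 60.0
```

Emit:
play_rows --deltas '[[[0, 0, 0.3], [0, 0, 0], 2], [[0, 0, 0.6], [0, 0, 0], 2], [[0, 0, 0.6], [0, 0, 0], 2]]'

```text
time_s: 23.2
position: [610.8, 141.7, 46.3]
ee_rot: [3.141, 0.002, -3.141]
contact_force: [1.1, 0.2, 1.1]
finger_gap: 49.5
finger_force: 60.0
```

Emit:
play_rows --deltas '[[[0, 0, 0.2], [0, 0, 0], 2], [[0, 0, 0.4], [0, 0, 0], 2], [[0, 0, 0.4], [0, 0, 0], 6], [[0, 0, 0.4], [0, 0, 0], 8], [[0, 0, 0.4], [0, 0, 0], 8]]'

```text
time_s: 23.7
position: [610.0, 141.6, 41.0]
ee_rot: [3.142, 0.0, -3.141]
contact_force: [0.2, 0.1, 0.6]
finger_gap: 69.1
finger_force: 0.0
```

Emit:
play_rows --deltas '[[[0, 0, -3], [0, 0, 0], 8], [[0, 0, -7], [0, 0, 0], 8], [[0, 0, -12], [0, 0, 0], 8], [[0, 0, -16], [0, 0, 0], 8], [[5, 0, -18], [0, 0, 0], 8]]'

```text
time_s: 24.2
position: [566.2, 141.5, 222.7]
ee_rot: [3.141, 0.003, 3.141]
contact_force: [-0.1, 1.7, 0.6]
finger_gap: 80.2
finger_force: 0.0
```

Emit:
play_rows --deltas '[[[5, 0, 0], [0, 0, 0], 8], [[10, 0, 0], [0, 0, 0], 8], [[15, 0, 0], [0, 0, 0], 8]]'

```text
time_s: 24.5
position: [411.7, 141.4, 219.1]
ee_rot: [3.142, -0.0, 3.142]
contact_force: [0.2, 0.5, 1.1]
finger_gap: 79.9
finger_force: 0.0
```

```bash
cat >> h.py <<'E'
def lampfit(p,y0,y1,x0=510,x1=715,z=50):
    im=rect(p,z,x0,x1,y0,y1,2); hsv=cv2.cvtColor(im,cv2.COLOR_BGR2HSV)
    m=((hsv[...,2]<75)|(hsv[...,1]<60)).astype(np.uint8)
    m=cv2.morphologyEx(m,cv2.MORPH_CLOSE,np.ones((9,9)));m=cv2.morphologyEx(m,cv2.MORPH_OPEN,np.ones((15,15)))
    c=max(cv2.findContours(m,cv2.RETR_EXTERNAL,cv2.CHAIN_APPROX_NONE)[0],key=cv2.contourArea)
    (u,v),wh,a=cv2.minAreaRect(c); return np.round([x1-v/2,y1-u/2,wh[0]/2,wh[1]/2,a],1)
E
python3 - <<'E'
from h import *
p=grab_frame("top");print(bot.state()["position"],bot.state()["ee_rot"])
print(lampfit(p,70,190),lampfit(p,190,320),lampfit(p,360,460))
for r in nets.silhouettes(p,"pack1_center")[:3]: c=r["centre"];print(r["p"],ray(p,c[0]*560,c[1]*420,20).round())
print(traypose(p))
a=rect(p,30,350,660,-340,20,1);b=rect(p,50,380,690,40,440,1)
im=np.hstack([b,a]);cv2.imwrite("pics/f1.png",im);print(im.shape)
E
```

```text
[406.58229286 141.26035108 220.15337577] [ 3.14067182e+00  9.78684381e-04 -3.14095928e+00]
[592. 142. 147.  59.  90.] [603.6 242.6  65.3 147.8   7.7] [613.7 402.2 148.5  70.6  89.1]
0.7 [752. -80.  20.]
0.68 [ 498. -172.   20.]
(501.82574462890625, -167.65174865722656, array([262.42831421, 182.23953247]), 3.9451863765716553)
(310, 760, 3)
```

View pics/f1.png

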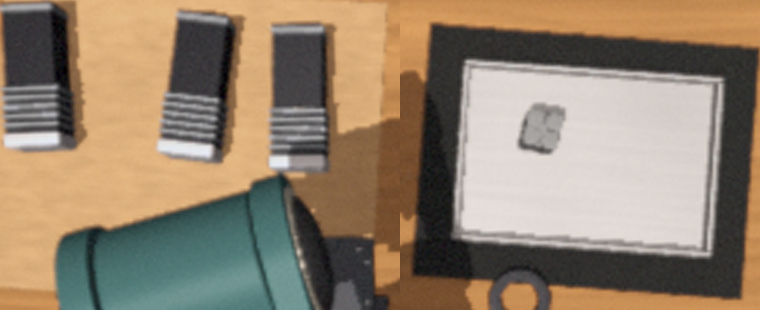

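The pack stands in the tray at about (532,-121), the tray is still centred, and lamp A lies on the sheet. For lamp B I'll knock farther along y, so first I'm checking the wrist height over the mug with a quick kinematic fit.

```bash
python3 - <<'E'
from h import *
from scipy.optimize import least_squares
D=[(.116,1.442,1.584,675,243.6),(.0138,1.5373,1.5907,628.6,250.7),(.3498,1.3678,2.5527,509,279.8),(.5403,1.4796,2.2553,509,71.9)]
s=bot.state();q=s["joint_pos"];D.append((q[1],q[2],q[4],np.hypot(*s["position"][:2]),s["position"][2]))
def f(v):
    a,b,h,L=v;o=[]
    for p,e,w,r,z in D:
        o+=[a*np.sin(p)+b*np.sin(p+e)+L*np.sin(p+e+w)-r,h+a*np.cos(p)+b*np.cos(p+e)+L*np.cos(p+e+w)-z]
    return o
r=least_squares(f,[450,600,300,250]);print(r.x.round(),np.round(r.fun,1))
plan(((605,243.5,100),down(173.2)),((605,243.5,37),down(173.2)))
L=r.x[3]
for th,az,t in((68,-24,(490,-225)),(68,-10,(470,-225)),(68,0,(460,-225))):
    T=down(180+az,th);n=T.apply([0,0,1]);m=T.apply([-1,0,0]);tcp=np.array([*t,5])-73*m-31*n;print(th,az,tcp.round(),"wrist",(tcp-L*n).round())
E
```

```text
[437. 620.  89. 290.] [-4.4 -2.5 -2.6 -2.4 -8.1  5.2 11.5  0.1  5.5 -0.4]
[-19.49, 10.16, 12.13] [0.001, 0.003, 0.12] rows>= 6
[0.0, -0.0, 6.3] [0.0, 0.0, 0.0] rows>= 2
68 -24 [ 491. -226.   84.] wrist [ 737. -335.  193.]
68 -10 [ 471. -225.   84.] wrist [ 736. -272.  193.]
68 0 [ 461. -225.   84.] wrist [ 731. -225.  193.]
```

The wrist centre would sit at about z=193 over the mug (95 tall), which is clear. Now I'll pick lamp B.

Emit:
play_rows --deltas '[[[-4, 2, 0], [0, 0, 0], 8], [[-8, 4, 0], [0, 0, 0], 8], [[-12, 6, 0], [0, 0, 0], 8], [[-16, 8, 0], [0, 0, 0], 8], [[-19.5, 10.2, 0], [0, 0, 0.12], 8]]'

```text
time_s: 25.1
position: [610.9, 244.3, 218.4]
ee_rot: [-3.141, -0.0, 3.021]
contact_force: [-0.0, -0.3, 1.1]
finger_gap: 80.2
finger_force: 0.0
```

Emit:
play_rows --deltas '[[[0, 0, 0], [0, 0, 0], 8], [[0, 0, 4], [0, 0, 0], 8], [[0, 0, 8], [0, 0, 0], 8], [[0, 0, 11], [0, 0, 0], 8], [[0, 0, 12], [0, 0, 0], 8]]'

```text
time_s: 25.6
position: [607.3, 242.9, 95.6]
ee_rot: [-3.139, -0.004, 3.022]
contact_force: [-0.4, 0.5, -0.6]
finger_gap: 79.7
finger_force: 0.0
```

```bash
python3 - <<'E'
from h import *
print(bot.state()["position"],bot.state()["ee_rot"])
plan(((605,243.5,36),down(173.2)))
E
```

```text
[607.31606933 242.88113226  95.60751967] [-3.13944398 -0.00421845  3.02223417]
[0.21, 0.05, 5.96] [-0.002, -0.004, -0.001] rows>= 2
```

Emit:
play_rows --deltas '[[[0, 0, 3], [0, 0, 0], 8], [[0, 0, 5], [0, 0, 0], 8], [[0, 0, 6.3], [0, 0, 0], 8], [[0, 0, 6.3], [0, 0, 0], 6], [[0, 0, 6.3], [0, 0, 0], 3]]' --force 60

```text
time_s: 26.1
position: [609.2, 243.7, 37.7]
ee_rot: [3.141, 0.001, 3.022]
contact_force: [-0.1, 0.3, -0.2]
finger_gap: 68.5
finger_force: 0.0
```

Emit:
play_rows --deltas '[[[0, 0, 0], [0, 0, 0], 2], [[0, 0, 0], [0, 0, 0], 2], [[0, 0, 0], [0, 0, 0], 2], [[0, 0, 0], [0, 0, 0], 2], [[0, 0, -2], [0, 0, 0], 2]]'

```text
time_s: 26.6
position: [607.2, 243.1, 54.0]
ee_rot: [-3.14, -0.004, 3.022]
contact_force: [0.6, -0.2, -5.9]
finger_gap: 49.7
finger_force: 60.0
```

Emit:
play_rows --deltas '[[[0, 0, -4], [0, 0, 0], 2], [[0, 0, -9], [0, 0, 0], 2], [[0, 0, -14], [0, 0, 0], 2], [[0, 0, -19], [0, 0, 0], 2], [[0, 0, -24], [0, 0, 0], 2]]'

```text
time_s: 27.1
position: [608.0, 243.3, 297.9]
ee_rot: [-3.141, -0.001, 3.022]
contact_force: [0.8, 1.1, -5.9]
finger_gap: 50.3
finger_force: 60.0
```

```bash
python3 - <<'E'
from h import *
print(bot.state()["position"],bot.state()["ee_rot"],bot.state()["contact_force"])
plan(((466,-225,300),down(173.2)),((466,-225,300),down(175)),((466,-225,300),down(175,68)),((466,-225,122),down(175,68)))
E
```

```text
[608.00564042 243.29700656 297.90892858] [-3.14103975e+00 -7.80614153e-04  3.02175863e+00] [ 0.8272853   1.13322279 -5.86236731]
[8.5, -48.19, -0.18] [-0.001, -0.001, -0.001] rows>= 10
[0.0, 0.0, 0.0] [0.0, 0.0, -0.031] rows>= 1
[0.0, 0.0, 0.0] [0.0, 1.187, -0.0] rows>= 8
[-16.5, -0.0, 6.67] [0.0, 0.0, 0.0] rows>= 4
```

Emit:
play_rows --deltas '[[[0.8, -4.8, 0], [0, 0, 0], 2], [[1.7, -9.6, 0], [0, 0, 0], 2], [[2.5, -14.4, 0], [0, 0, 0], 2], [[3.4, -19.2, 0], [0, 0, 0], 2], [[4.2, -24, 0], [0, 0, 0], 2]]'

```text
time_s: 27.6
position: [537.0, 8.8, 295.9]
ee_rot: [-3.141, -0.001, 3.022]
contact_force: [0.9, -0.5, -4.5]
finger_gap: 49.8
finger_force: 60.0
```

Emit:
play_rows --deltas '[[[0.8, -4.8, 0], [0, 0, 0], 2], [[1.7, -9.6, 0], [0, 0, 0], 2], [[2.5, -14.4, 0], [0, 0, 0], 2], [[3.4, -19.2, 0], [0, 0, 0], 2], [[4.3, -24, 0], [0, 0, 0], 2]]'

```text
time_s: 28.1
position: [465.5, -224.4, 296.1]
ee_rot: [3.142, -0.0, 3.022]
contact_force: [0.8, 0.1, -4.8]
finger_gap: 49.8
finger_force: 60.0
```

Emit:
play_rows --deltas '[[[0, 0, 0], [0, 0.1, 0], 2], [[0, 0, 0], [0, 0.23, 0], 2], [[0, 0, 0], [0, 0.35, 0], 2], [[0, 0, 0], [0, 0.47, 0], 2], [[0, 0, 0], [0, 0.6, 0], 2]]'

```text
time_s: 28.6
position: [467.0, -222.9, 296.6]
ee_rot: [-3.141, -0.604, 3.021]
contact_force: [0.2, -0.5, -5.7]
finger_gap: 50.0
finger_force: 60.0
```

Emit:
play_rows --deltas '[[[0, 0, 0], [0, 0.1, 0], 2], [[0, 0, 0], [0, 0.23, 0], 2], [[0, 0, 0], [0, 0.35, 0], 2], [[0, 0, 0], [0, 0.47, 0], 2], [[0, 0, 0], [0, 0.587, 0], 2]]'

```text
time_s: 29.1
position: [467.2, -222.9, 295.9]
ee_rot: [3.141, -1.191, 3.022]
contact_force: [-0.4, -0.8, -5.6]
finger_gap: 49.9
finger_force: 60.0
```

Emit:
play_rows --deltas '[[[0, 0, 0], [0, 0, 0], 2], [[0, 0, 0], [0, 0, 0], 2], [[0, 0, 0], [0, 0, 0], 2]]'

```text
time_s: 29.4
position: [466.8, -222.9, 297.2]
ee_rot: [-3.14, -1.182, 3.021]
contact_force: [-0.8, -0.9, -4.5]
finger_gap: 49.6
finger_force: 60.0
```

```bash
python3 - <<'E'
from h import *
s=bot.state();print(s["position"],s["ee_rot"],s["contact_force"],s["joint_pos"])
plan(((466,-225,122),down(173.2,68)))
p=grab_frame("top"); r=nets.silhouettes(p,"tray")[:1]; print([(x["p"],ray(p,x["centre"][0]*560,x["centre"][1]*420,5)) for x in r])
save(p,"pics/t5.png")
E
```

```text
[ 466.78489487 -222.89708826  297.20559108] [-3.14042169 -1.18235401  3.02071825] [-0.8327545  -0.94957123 -4.49331191] [-0.37119314  0.3583338   1.35028213 -0.43308119  2.56044252 -2.03613296]
[-16.2, -0.21, 6.68] [0.001, 0.004, -0.001] rows>= 4
[(0.87, array([508.01767999, -74.58210575,   5.        ]))]
```

Emit:
play_rows --deltas '[[[-3.6, 0, 1.5], [0, 0, 0], 2], [[-7.2, 0, 2.9], [0, 0, 0], 2], [[-10.8, 0, 4.4], [0, 0, 0], 2], [[-14.4, 0, 5.8], [0, 0, 0], 2], [[-16.2, 0, 6.6], [0, 0, 0], 2]]'

```text
time_s: 30.0
position: [465.8, -222.6, 119.2]
ee_rot: [3.14, -1.187, 3.023]
contact_force: [0.1, -0.1, -5.1]
finger_gap: 49.7
finger_force: 60.0
```

Emit:
play_rows --deltas '[[[0, 0, 0], [0, 0, 0], 2], [[-1.8, 0, 0.75], [0, 0, 0], 2], [[-3.8, 0, 1.55], [0, 0, 0], 2]]'

```text
time_s: 30.3
position: [467.0, -223.1, 81.2]
ee_rot: [-3.138, -1.183, 3.019]
contact_force: [9.0, -1.7, 57.1]
finger_gap: 49.7
finger_force: 60.0
```

Emit:
play_rows --deltas '[[[2, 0, -0.8], [0, 0, 0], 2], [[4, 0, -1.6], [0, 0, 0], 2], [[4, 0, -1.6], [0, 0, 0], 2], [[2, 0, -0.8], [0, 0, 0], 2], [[-0.2, 0, 0.1], [0, 0, 0], 2]]'

```text
time_s: 30.8
position: [466.1, -222.7, 77.3]
ee_rot: [-3.14, -1.185, 3.02]
contact_force: [16.6, -5.0, 43.5]
finger_gap: 49.5
finger_force: 60.0
```

Emit:
play_rows --deltas '[[[2, 0, -0.8], [0, 0, 0], 2], [[4, 0, -1.6], [0, 0, 0], 2], [[4, 0, -1.6], [0, 0, 0], 2], [[2, 0, -0.8], [0, 0, 0], 2], [[-0.2, 0, 0.1], [0, 0, 0], 2]]'

```text
time_s: 31.3
position: [465.8, -222.7, 74.7]
ee_rot: [-3.14, -1.185, 3.02]
contact_force: [12.5, -9.9, 49.1]
finger_gap: 49.6
finger_force: 60.1
```

Emit:
play_rows --deltas '[[[2, 0, -0.8], [0, 0, 0], 2], [[4, 0, -1.6], [0, 0, 0], 2], [[4, 0, -1.6], [0, 0, 0], 2], [[2, 0, -0.8], [0, 0, 0], 2], [[-0.2, 0, 0.1], [0, 0, 0], 2]]'

```text
time_s: 31.8
position: [465.7, -222.7, 72.4]
ee_rot: [-3.14, -1.185, 3.021]
contact_force: [15.2, -6.8, 20.7]
finger_gap: 49.8
finger_force: 60.0
```

Emit:
play_rows --deltas '[[[3, 0, -1.2], [0, 0, 0], 2], [[6, 0, -2.4], [0, 0, 0], 2], [[9, 0, -3.6], [0, 0, 0], 2], [[12, 0, -4.9], [0, 0, 0], 2], [[13, 0, -5.3], [0, 0, 0], 2]]'

```text
time_s: 32.3
position: [466.4, -222.9, 215.2]
ee_rot: [-3.14, -1.184, 3.02]
contact_force: [-0.2, -0.2, -4.4]
finger_gap: 49.9
finger_force: 60.0
```

Emit:
play_rows --deltas '[[[0, 0, 0], [0, 0, 0], 2], [[0, 0, 0], [0, 0, 0], 2], [[0, 0, 0], [0, 0, 0], 2], [[0, 0, 0], [0, 0, 0], 2], [[0, 0, 0], [0, 0, 0], 2]]'

```text
time_s: 32.8
position: [466.0, -222.7, 213.3]
ee_rot: [3.141, -1.188, 3.022]
contact_force: [-0.4, -0.5, -5.0]
finger_gap: 49.7
finger_force: 60.0
```

```bash
python3 - <<'E'
from h import *
s=bot.state();print(s["position"],s["ee_rot"],s["contact_force"])
E
```

```text
[ 466.00855861 -222.7404555   213.28120186] [ 3.14088226 -1.18807129  3.02248685] [-0.41318034 -0.5326926  -4.98883574]
```

The force reads about 5 N, so the pack is probably still in. I'll knock again.

Emit:
play_rows --deltas '[[[-3, 0, 1.2], [0, 0, 0], 2], [[-6, 0, 2.4], [0, 0, 0], 2], [[-9, 0, 3.7], [0, 0, 0], 2], [[-11.1, 0, 4.5], [0, 0, 0], 2], [[-13.3, 0, 5.4], [0, 0, 0], 2]]'

```text
time_s: 33.3
position: [465.9, -222.7, 69.6]
ee_rot: [-3.141, -1.188, 3.021]
contact_force: [8.8, -10.5, 58.8]
finger_gap: 49.8
finger_force: 60.0
```

Emit:
play_rows --deltas '[[[2, 0, -0.8], [0, 0, 0], 2], [[5, 0, -2], [0, 0, 0], 2], [[5, 0, -2], [0, 0, 0], 2], [[2.4, 0, -1], [0, 0, 0], 2], [[-0.2, 0, 0.1], [0, 0, 0], 2]]'

```text
time_s: 33.8
position: [467.4, -223.3, 75.7]
ee_rot: [-3.13, -1.186, 3.009]
contact_force: [1.2, -0.3, 59.7]
finger_gap: 49.7
finger_force: 60.0
```

Emit:
play_rows --deltas '[[[2, 0, -0.8], [0, 0, 0], 2], [[5, 0, -2], [0, 0, 0], 2], [[5, 0, -2], [0, 0, 0], 2], [[2.4, 0, -1], [0, 0, 0], 2], [[-0.2, 0, 0.1], [0, 0, 0], 2]]'

```text
time_s: 34.3
position: [466.4, -223.0, 69.6]
ee_rot: [-3.135, -1.185, 3.015]
contact_force: [-12.2, -0.7, 41.8]
finger_gap: 50.0
finger_force: 60.0
```

Emit:
play_rows --deltas '[[[3, 0, -1.2], [0, 0, 0], 2], [[6, 0, -2.4], [0, 0, 0], 2], [[9, 0, -3.6], [0, 0, 0], 2], [[12, 0, -4.9], [0, 0, 0], 2], [[13.7, 0, -5.5], [0, 0, 0], 2]]'

```text
time_s: 34.8
position: [465.5, -222.7, 216.9]
ee_rot: [-3.139, -1.183, 3.019]
contact_force: [0.3, 0.6, -3.1]
finger_gap: 49.7
finger_force: 60.0
```

Emit:
play_rows --deltas '[[[0, 0, 0], [0, 0, 0], 2], [[0, 0, 0], [0, 0, 0], 2], [[0, 0, 0], [0, 0, 0], 2], [[0, 0, 0], [0, 0, 0], 2], [[0, 0, 0], [0, 0, 0], 2]]'

```text
time_s: 35.3
position: [465.1, -222.6, 212.8]
ee_rot: [3.14, -1.188, 3.023]
contact_force: [-0.8, 0.7, -3.7]
finger_gap: 50.0
finger_force: 60.0
```

Emit:
play_rows --deltas '[[[0, 0, 0], [0, 0, 0], 2]]'

```text
time_s: 35.4
position: [465.1, -222.6, 213.2]
ee_rot: [3.141, -1.188, 3.022]
contact_force: [-0.2, 0.0, -4.0]
finger_gap: 49.9
finger_force: 60.0
```

Emit:
play_rows --deltas '[[[0, 0, 0], [0, 0, 0], 2]]'

```text
time_s: 35.5
position: [465.2, -222.6, 213.5]
ee_rot: [3.141, -1.187, 3.022]
contact_force: [0.2, 0.4, -2.4]
finger_gap: 49.7
finger_force: 60.0
```

The force now averages about 3.3 N, so the pack is out. I'll untilt, move away and check.

Emit:
play_rows --deltas '[[[3, 0, -1.2], [0, -0.1, 0], 2], [[7, 0, -2.8], [0, -0.2, 0], 2], [[8, 0, -3.2], [0, -0.32, 0], 2], [[8, 0, -3.2], [0, -0.45, 0], 2], [[8, 0, -3.2], [0, -0.6, 0], 2]]'

```text
time_s: 36.0
position: [465.4, -222.5, 300.3]
ee_rot: [-3.141, -0.581, 3.022]
contact_force: [-0.5, 0.4, -4.1]
finger_gap: 49.5
finger_force: 60.0
```

Emit:
play_rows --deltas '[[[0, 0, 0], [0, -0.1, 0], 2], [[0, 0, 0], [0, -0.22, 0], 2], [[0, 0, 0], [0, -0.34, 0], 2], [[0, 0, 0], [0, -0.46, 0], 2], [[0, 0, 0], [0, -0.587, 0], 2]]'

```text
time_s: 36.5
position: [464.9, -222.5, 300.3]
ee_rot: [-3.141, 0.005, 3.022]
contact_force: [-0.1, -0.0, -4.2]
finger_gap: 49.6
finger_force: 60.0
```

Emit:
play_rows --deltas '[[[-0.8, 4.8, 0], [0, 0, 0], 2], [[-1.7, 9.6, 0], [0, 0, 0], 2], [[-2.5, 14.4, 0], [0, 0, 0], 2], [[-3.4, 19.2, 0], [0, 0, 0], 2], [[-4.2, 24, 0], [0, 0, 0], 2]]'

```text
time_s: 37.0
position: [535.1, 12.6, 300.1]
ee_rot: [-3.141, -0.0, 3.022]
contact_force: [0.3, -1.2, -3.3]
finger_gap: 49.8
finger_force: 60.0
```

Emit:
play_rows --deltas '[[[-0.8, 4.8, 0], [0, 0, 0], 2], [[-1.7, 9.6, 0], [0, 0, 0], 2], [[-2.5, 14.4, 0], [0, 0, 0], 2], [[-3.4, 19.2, 0], [0, 0, 0], 2], [[-4.2, 23.5, 0], [0, 0, 0], 2]]'

```text
time_s: 37.5
position: [605.0, 241.2, 299.7]
ee_rot: [-3.141, -0.001, 3.022]
contact_force: [0.2, 0.1, -4.3]
finger_gap: 49.6
finger_force: 60.0
```

```bash
python3 - <<'E'
from h import *
s=bot.state();print(s["position"],s["ee_rot"],s["contact_force"])
p=grab_frame("top");print(traypose(p))
for r in nets.silhouettes(p,"pack1_center")[:4]: c=r["centre"];print(r["p"],ray(p,c[0]*560,c[1]*420,20).round(),r["region"].sum())
plan(((603,243.5,150),down(173.2)))
E
```

```text
[605.01446755 241.19892093 299.65494192] [-3.14103200e+00 -5.94053364e-04  3.02231324e+00] [ 0.19596057  0.09768187 -4.26863325]
(501.88685607910156, -167.5981903076172, array([263.16433716, 182.86087036]), 4.049581527709961)
0.68 [765. 189.  20.] 295
0.66 [ 523. -117.   20.] 187
[0.19, 0.02, 14.84] [-0.0, -0.002, 0.002] rows>= 3
```

```bash
python3 - <<'E'
from h import *
p=grab_frame("top")
im=rect(p,5,350,660,-340,20,2);g=cv2.cvtColor(im,cv2.COLOR_BGR2GRAY)
cv2.imwrite("pics/f2.png",im)
E
```

```text
(no output)
```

View pics/f2.png

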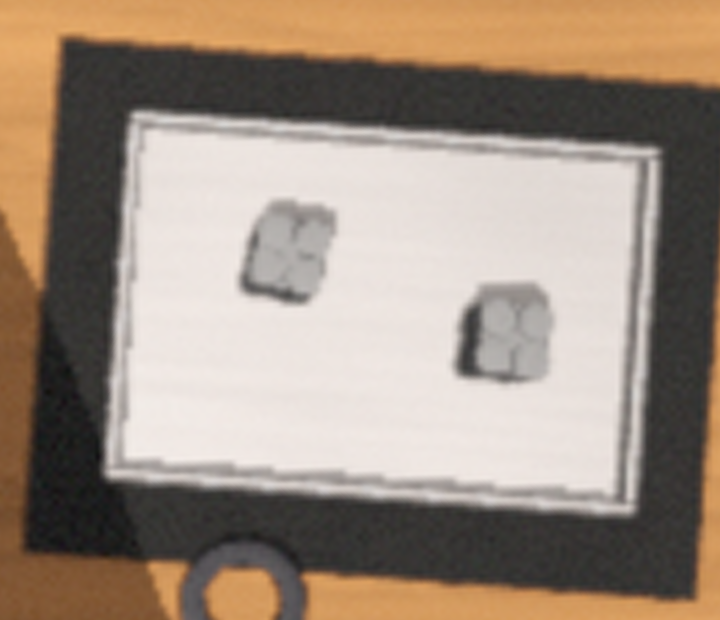

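Both packs stand in the tray at (290,250) and (510,330) px, and the tray is still centred. Now I'll lay lamp B down.

Emit:
play_rows --deltas '[[[0, 0, 4], [0, 0, 0], 2], [[0, 0, 9], [0, 0, 0], 2], [[0, 0, 14], [0, 0, 0], 2], [[0, 0, 18], [0, 0, 0], 2], [[0, 0, 20], [0, 0, 0], 2]]'

```text
time_s: 38.15
position: [603.3, 237.3, 95.7]
ee_rot: [-3.139, -0.004, 3.021]
contact_force: [0.3, 0.1, -3.8]
finger_gap: 49.5
finger_force: 60.0
```

Emit:
play_rows --deltas '[[[0, 0, 1], [0, 0, 0], 2], [[0, 0, 2], [0, 0, 0], 2], [[0, 0, 3], [0, 0, 0], 2], [[0, 0, 4], [0, 0, 0], 2], [[0, 0, 4.5], [0, 0, 0], 2]]'

```text
time_s: 38.65
position: [605.0, 238.9, 54.3]
ee_rot: [-3.141, -0.0, 3.022]
contact_force: [0.0, 0.5, -4.5]
finger_gap: 49.2
finger_force: 60.0
```

Emit:
play_rows --deltas '[[[0, 0, 0.2], [0, 0, 0], 2], [[0, 0, 0.5], [0, 0, 0], 2], [[0, 0, 0.7], [0, 0, 0], 2]]'

```text
time_s: 38.95
position: [606.4, 239.2, 50.0]
ee_rot: [3.14, 0.003, 3.022]
contact_force: [5.6, -2.9, 12.3]
finger_gap: 49.8
finger_force: 60.0
```

Emit:
play_rows --deltas '[[[0, 0, 0.2], [0, 0, 0], 2], [[0, 0, 0.4], [0, 0, 0], 2], [[0, 0, 0.5], [0, 0, 0], 2]]'

```text
time_s: 39.25
position: [608.0, 239.2, 46.6]
ee_rot: [3.139, 0.007, 3.022]
contact_force: [12.7, -3.4, 15.6]
finger_gap: 49.7
finger_force: 60.0
```

Emit:
play_rows --deltas '[[[0, 0, 0], [0, 0, 0], 4.5], [[0, 0, 0], [0, 0, 0], 5.2], [[0, 0, 0], [0, 0, 0], 6], [[0, 0, 0], [0, 0, 0], 8], [[0, 0, 0], [0, 0, 0], 8]]'

```text
time_s: 39.75
position: [604.9, 239.0, 42.7]
ee_rot: [-3.141, -0.0, 3.022]
contact_force: [-0.1, 1.5, 0.9]
finger_gap: 71.4
finger_force: 0.0
```

Emit:
play_rows --deltas '[[[0, 0, -3], [0, 0, 0], 8], [[0, 0, -7], [0, 0, 0], 8], [[0, 0, -12], [0, 0, 0], 8], [[0, 0, -17], [0, 0, 0], 8], [[5, 0, -20], [0, 0, 0], 8]]'

```text
time_s: 40.25
position: [564.8, 243.8, 242.5]
ee_rot: [3.14, 0.004, 3.02]
contact_force: [0.1, 0.9, 0.1]
finger_gap: 80.0
finger_force: 0.0
```

Emit:
play_rows --deltas '[[[5, 0, 0], [0, 0, 0], 8], [[10, 0, 0], [0, 0, 0], 8], [[15, 0, 0], [0, 0, 0], 8], [[18, 0, 0], [0, 0, 0], 8], [[18, 0, 0], [0, 0, 0], 8]]'

```text
time_s: 40.75
position: [381.1, 266.0, 239.3]
ee_rot: [3.14, 0.001, 3.024]
contact_force: [0.8, -0.2, 0.5]
finger_gap: 80.0
finger_force: 0.0
```

```bash
python3 - <<'E'
from h import *
p=grab_frame("top");print(bot.state()["position"],bot.state()["time_s"])
print(lampfit(p,70,190),lampfit(p,190,320),lampfit(p,360,460));print(traypose(p))
for th,z in (("meter",34),("cleaner",80),("tape",18),("driver",10),("cap1",12),("mug",50)):
    print(th,[(round(r["p"],2),ray(p,r["centre"][0]*560,r["centre"][1]*420,z).round()[:2]) for r in nets.silhouettes(p,th)[:2]])
q=grab_frame("scene");cv2.imwrite("pics/end.png",np.hstack([cv2.resize(q["frame"][140:300,150:450,::-1],None,fx=2.6,fy=2.6)]))
E
```

```text
[382.69662957 265.92700943 239.19256756] 40.8
[592.  141.8 147.   58.5  90. ] [573.4 241.3  63.2 132.2   5.7] [613.7 402.  148.5  70.6  89.3]
(501.7933349609375, -167.62692260742188, array([262.40496826, 182.26821899]), 3.979382038116455)
meter [(0.75, array([749., -70.]))]
cleaner [(0.8, array([767.,  84.]))]
tape [(0.79, array([ 366., -118.])), (0.24, array([609., 423.]))]
driver [(0.69, array([622., 416.])), (0.62, array([732., 292.]))]
cap1 [(0.69, array([361.,  79.])), (0.59, array([777., 192.]))]
mug [(0.57, array([ 738., -292.]))]
```

Emit:
play_rows --deltas '[[[2, 5, 0], [0, 0, 0], 8], [[4, 10, 0], [0, 0, 0], 8], [[6, 15, 0], [0, 0, 0], 8], [[8, 20, 0], [0, 0, 0], 8], [[9, 23, 0], [0, 0, 0], 8]]'

```text
time_s: 41.65
position: [321.3, 506.8, 238.2]
ee_rot: [-3.141, -0.0, 3.022]
contact_force: [0.5, -0.2, 0.6]
finger_gap: 79.9
finger_force: 0.0
```

Emit:
play_rows --deltas '[[[1, 5, 0], [0, 0, 0], 8], [[1, 10, 0], [0, 0, 0], 8], [[1, 10, 0], [0, 0, 0], 8]]'

```text
time_s: 41.95
position: [323.9, 609.2, 234.6]
ee_rot: [-3.138, -0.002, 3.024]
contact_force: [0.4, 0.3, -1.4]
finger_gap: 80.2
finger_force: 0.0
```

```bash
python3 - <<'E'
from h import *
p=grab_frame("top");print(bot.state()["position"])
print(lampfit(p,190,320,440,715))
im=rect(p,50,440,715,190,320,.2);g=cv2.cvtColor(im,cv2.COLOR_BGR2GRAY);print(g)
for c,z in(("top",28),("scene",28)):
    q=grab_frame(c)
    for r in nets.silhouettes(q,"lamp2_center")[:6]:
        R=cv2.minAreaRect(cv2.findNonZero(r["region"].astype(np.uint8)))
        print(c,round(r["p"],2),ray(q,r["centre"][0]*560,r["centre"][1]*420,z).round()[:2],np.round(R[1]))
E
```

```text
[324.01786729 607.13717091 235.58171728]
[566.4 241.9  65.  146.5   6.7]
[[148 147 146 ... 146 144 144]
 [150 151 153 ... 152 151 151]
 [154 153 153 ... 149 150 150]
 ...
 [179 179 180 ... 175 178 179]
 [178 179 178 ... 174 173 175]
 [178 177 180 ... 173 171 174]]
top 0.88 [296. 235.] [26. 33.]
top 0.79 [583. 245.] [25. 54.]
top 0.77 [260. 409.] [36. 38.]
top 0.44 [ 488. -222.] [14. 16.]
scene 0.82 [232. 412.] [18. 40.]
scene 0.71 [568. 247.] [46. 20.]
scene 0.56 [258. 257.] [17. 42.]
```

```bash
python3 - <<'E'
from h import *
p=grab_frame("top");print(traypose(p))
a=cv2.cvtColor(cv2.imread("pics/top0.png"),cv2.COLOR_BGR2GRAY).astype(np.float32)
b=cv2.cvtColor(cv2.resize(p["frame"][:,:,::-1],None,fx=1.4,fy=1.4,interpolation=cv2.INTER_CUBIC),cv2.COLOR_BGR2GRAY).astype(np.float32)
for n,(u,v) in dict(meter=(444,202),mug=(557,206),cleaner=(366,178),driver=(250,203),cap2=(312,187),cap1=(360,391),tape=(452,400),red1=(275,432)).items():
    s=np.s_[v-32:v+32,u-32:u+32]; t=b[v-40:v+40,u-40:u+40]
    m=cv2.matchTemplate(t,a[v-28:v+28,u-28:u+28],cv2.TM_CCOEFF_NORMED);_,c,_,l=cv2.minMaxLoc(m);print(n,round(c,3),(l[0]-12,l[1]-12))
E
```

```text
(501.8836669921875, -167.65040588378906, array([262.331604  , 181.95387268]), 4.031800746917725)
meter 0.999 (0, 0)
mug 0.999 (0, 0)
cleaner 0.999 (0, 0)
driver 0.997 (0, 0)
cap2 0.999 (0, 0)
cap1 0.999 (0, 0)
tape 0.984 (0, 0)
red1 0.686 (0, 0)
```

```bash
python3 -c "
from workcell import bot
print(bot.hand_in())"
```

```text
the job is handed in; nothing more can be done
None
```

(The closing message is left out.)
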